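# Prove the taper of a mixer tube head: twist it home, then drift it loose

### The job

Check that the new tube head locks and releases in the bench mixer's drive: take the head from its white block, put its tapered shank in the steel spindle and, with a gentle push and a twisting motion to and fro that never presses the sprung spindle down by 2 mm, seat it fully home, flush on the rim, and let go. Then drive it loose with the orange-ended steel wedge, pushed sole-down along the slot under the spindle from the apron side until the head stands clearly raised on the wedge's thick part, and leave both there. Leave the other things on the bench alone.

Things in the scene. Friction and masses are not known exactly. Their poses are not given: they have to be found in the camera images.
- head_grip (a point): Centre of the grey grip (24 mm in x, 40 mm in y, 50 mm tall, orange top) of the loose tube head; z up. Grasp it across its 24 mm. It stands on a round blue flange, 68 mm wide, 8 mm thick, whose underside is 33 mm below this point. The head starts hanging in the white block's hole, flange on the block.
- head: The tube head, 0.4 kg; origin at the centre of the flange's underside, axes as head_grip. Below it a round steel taper shank (6 degrees a side, 35 mm wide at the flange, 25 mm wide 48 mm lower) ends in a slim nose 14 mm wide, 65 mm below the flange. Lowered 1 mm off the bore's axis it touches on one side some 10 mm early; giving way to the side load (0.15 mm per N) centres it.
- spindle_rim (a point): Centre of the spindle's flat top rim, 92 mm above the bench; x, y of the spindle. Its bore is tapered like the shank, 34 mm wide at the rim, six stiffly sprung dry segments. Laid in, the shank stops with the flange 4 to 6 mm above the rim. Home: flange flat on the rim, this point 33 mm below head_grip; there the push rises steeply. Home, it holds firmly by itself.
- drive: Fixed base of the spindle, origin on the bench under the bore's axis, axes as spindle_rim; on its -x side a low white casing, 95 by 100 mm, 46 mm high, with a blue plate.
- spindle (a joint): How far (m) the spindle is pressed down on its stiff spring, 15 N per mm: 0 unloaded. It must not reach 0.002 (a push of some 27 N). A straight push would take over 32 N to bring the head home. While the head is twisted to and fro (0.5 rad or more, 1 to 2 rad/s) and lowered about 2 mm/s, 5 to 16 N does it; the sunk spindle comes up again when let go.
- slot_mouth (a point): Middle of the slot's floor at its apron-side mouth, axes as spindle_rim, 36 mm from the bore's axis towards -y. The slot runs through along y, 19 mm wide, 20 mm high, floor 18 mm above the bench. Outside the mouth the floor goes on as an apron 50 mm wide, 64 mm long, with two flared guides. With the head home its nose ends 9 mm above the floor, on the axis.
- wedge_grip (a point): Centre of the orange tail block (40 mm in x, 18 mm in y, 42 mm tall) of the loose steel wedge, lying on its flat sole 21 mm below; x points from tail to tip. Grasp the block across its 18 mm.
- wedge: The wedge, about 0.25 kg, greased; origin on the sole under the block's centre, axes as wedge_grip. Blade 14 mm wide, 17 mm thick up to 100 mm ahead, then sloping to 5 mm at 175 mm; tip at 180 mm. In the slot the slope meets the nose with the tip some 30 mm past the axis; the head is raised 8 mm, on the thick part, when the tip is 80 mm or more past. It takes a push of 5 to 25 N.
- wedge_tip (a point): Middle of the lower edge of the wedge's tip, axes as wedge_grip.
- holder: The fixed white block, 96 mm square and 80 mm high, with a round hole 45 mm wide in which the head starts; origin on the bench under its middle.
- bottle: Bystander: capped bottle, 52 mm across, 110 mm tall, origin under its middle.
- tipbox: Bystander: blue and yellow box of pipette tips, 75 by 110 mm, 61 mm high, origin under its middle.
- tuberack: Bystander: red rack of small capped tubes, 60 by 120 mm, 38 mm high, origin under its middle.
Things that resemble listed ones, but are neither listed nor needed, are in the scene too. Of the things that look like the wedge, the larger one is meant.

How it is judged:
On the way, in this order (a step that is already met when the one before it is completed fails the run):
1. the head is seated fully home in the spindle, flange on the rim to within 1.5 mm, and let go (z of head_grip in the frame of spindle_rim below 0.0345 m and horizontal distance between head_grip and spindle_rim below 0.005 m and angle between head_grip's own z axis and vertical below 0.08 rad and contact force between the fingers and head below 0.2 N), for 0.3 s.
2. the head is raised more than 5 mm by the wedge in the slot, with no finger on the head (z of head_grip in the frame of spindle_rim above 0.038 m and horizontal distance between head_grip and spindle_rim below 0.005 m and angle between head_grip's own z axis and vertical below 0.08 rad and contact force between the fingers and head below 0.2 N and contact force between wedge and head above 0.5 N and y of wedge_tip in the frame of spindle_rim above 0.065 m), for 0.2 s.
At the end, for the whole second after the job is handed in: The head stands upright (within 0.08 rad) on the spindle's axis (within 5 mm), 5 to 15 mm above its home height, resting on the wedge, whose tip is more than 65 mm past the axis through the slot; both are let go and at rest (all of step 2 and z of head_grip in the frame of spindle_rim below 0.048 m and contact force between the fingers and wedge below 0.2 N and linear speed of each of head, wedge below 0.01 m/s); the robot touches nothing.
It fails at once if the spindle is pressed down 2 mm or more on its spring (some 27 N) (value of joint spindle above 0.002 m).
It fails at once if the bottle is shifted by more than 20 mm (distance of bottle from where it was at the start of the episode above 0.02 m).
It fails at once if the tipbox is shifted by more than 20 mm (distance of tipbox from where it was at the start of the episode above 0.02 m).
It fails at once if the tuberack is shifted by more than 20 mm (distance of tuberack from where it was at the start of the episode above 0.02 m).
It also fails if it takes over 72 s, if anything falls off the work surface, if the arm or the gripper's body presses on something with over 40 N, if the wrist force passes 120 N, or if a joint passes its speed limit or range.

### The arm

A 6-joint arm with a two-finger parallel gripper is mounted at the origin on the work surface. World frame = base frame: x ahead of the robot, y to its left, z up, the work surface at z = 0. Lengths are in m, angles in rad, forces in N, time in s.
With the tool pointing down it reaches from about 0.35 to 0.875 m from the base axis. Payload 4.2 kg.
Tool frame: the origin (TCP) lies midway between the tips of the shut fingers; the grasp point (between the pads) lies 19 mm behind it; z points along the fingers, y is the direction in which the jaws open and shut (so a half turn about z gives the same grasp; the last joint's range is limited). The gripper opens to 85 mm and grips with 20 to 120 N. Pads are 22 mm wide; open, the fingers measure 114 mm over their backs; the gripper's body (76 mm by 85 mm) begins 54 mm behind the grasp point. The pads swing forward as they close: fully open they stand 13 mm farther back than shut.
Start: joints at [-1.07, 0.385, 0.008, 0, -1.194, -0.259], TCP at [0.15, -0.607, 0.2] pointing down, gripper open.
Joint ranges: [-3.14, 3.14], [-1.21, 2.06], [-1.07, 1.41], [-3.16, 2.05], [-2.99, -0.16], [-3.1, 3.1]. Speed limits (rad/s): [2.79, 2.79, 3.14, 3.14, 3.14, 3.14].

### API

Orientations are given as a rotation vector (axis times angle).
In Python, from plant import telemetry, get_image, get_calibration, sign_off gives the robot as it stands.
- The arm moves only by the shell command python3 -m inch 'ROWS' [OPENING] [FORCE]. ROWS is JSON, a list of rows, each a list of 2 entries, a list of its own where there are three numbers: the shift along the tool's x, y, z in m, then the turn, a rotation vector about the tool's x, y, z in degrees. A call has 1 to 10 rows; each row is the pose to reach, as a shift and turn from the pose measured when the call began, along the tool's axes at that moment; what a row does not reach only later rows make up. A row lasts 1/12 s, in which the tool goes at most 41.7 mm and 7.16 degrees, less where a joint would pass 70% of its speed; a pose out of reach is approached as far as the arm can. A call with a gripper value outside its range is refused whole. OPENING is the finger opening in m, from 0 to 0.0854, set as the call begins (- or left out, the last holds). The fingers move at their own pace and stop on an object; FORCE is the grip in N (left out, the last holds). Time passes only in rows, so rows that repeat a pose let the fingers close. It gives the time, the measured TCP pose, the force and the opening at its end, in the units of the state.
- telemetry.read_state(): the state, without advancing time (a new reading comes with each control period).
- get_image(name): name is "scene" or "top" or "wrist"; returns the picture (420x560x3 uint8, blue, green, red); there is no depth.
- get_calibration(name): a dict with "fx", "fy", "cx", "cy" (pixels), "extrinsics" (4x4, takes a point from world to camera coordinates); the wrist camera has in their place "tool_from_camera" (4x4, takes a point from camera to tool coordinates, whose origin is the TCP and whose axes are the flange's). Camera axes: x right, y down, z forward; pixel columns grow to the right and rows downward; lengths in m; the calibration is good to about 2 mm. A picture is of the moment at which its call begins: read the wrist's pose just before it. get_calibration takes no time and is no camera call.
- sign_off(): hands the job in, once; it reports no verdict.
The state is a dict: "t": time; "joint_pos": joint angles; "joint_vel": joint speeds; "effort": joint torques, N m; "ee_pos": TCP position; "eef_rot": TCP orientation; "ft_force": force on the tool from outside, world axes, zero at the start; "torque": the same for the moment, N m; "gripper_width": finger opening in m.
Only numpy, scipy, OpenCV 4.12 (cv2) and the standard library are available. Lean on these libraries where they do the work, as an engineer would, in place of code of your own. Each camera call takes 0.05 s, during which the arm holds its last target.

## Working session

There is one attempt and no reset: what is moved stays moved. The work goes in short steps, Python scripts to look and compute and a shell command to move; the robot and the scene stay as the last step left them, time stands still between calls to the robot, and variables do not carry over. Pictures are saved under pics/ and viewed, and the job is handed in when it is done.

```bash
ls; mkdir -p pics; python3 - <<'E'
from plant import telemetry,get_image,get_calibration
import cv2
print(telemetry.read_state())
for n in ["scene","top","wrist"]:
    cv2.imwrite(f"pics/{n}0.png",get_image(n)); print(n,get_calibration(n))
E
```

```text
pics
{'t': 0.0, 'joint_pos': array([-1.07038361e+00,  3.85585204e-01,  6.61838659e-03, -4.96777387e-04,
       -1.19399185e+00, -2.58596858e-01]), 'joint_vel': array([-0.00080494,  0.00040587,  0.0012302 , -0.00010639,  0.00224011,
        0.00197542]), 'effort': array([ 1.13424397e-05, -3.92294419e+01,  1.88394284e+01,  4.18610215e+00,
       -4.61503441e-03,  4.00130062e-06]), 'ee_pos': array([ 0.14952257, -0.60617765,  0.19840178]), 'eef_rot': array([ 0.37858778, -3.11832096, -0.00342321]), 'ft_force': array([0.88445892, 1.00996155, 0.05847765]), 'torque': array([-0.00478349,  0.00151846, -0.00839538]), 'gripper_width': 0.08565945299607775}
scene {'fx': 522.8831014056364, 'fy': 522.8831014056364, 'cx': 274.80097481689216, 'cy': 209.41166262666192, 'extrinsics': array([[ 0.2103777 ,  0.97761598,  0.00286556, -0.07507873],
       [ 0.82901408, -0.1768443 , -0.53052969, -0.45090795],
       [-0.51814755,  0.11398721, -0.84766151,  1.59037964],
       [ 0.        ,  0.        ,  0.        ,  1.        ]])}
top {'fx': 502.70093335286293, 'fy': 502.70093335286293, 'cx': 279.779538934966
[... 157 characters left out ...]
58321003e-04, -1.11219590e-01,
         6.00832236e-01],
       [ 1.11217742e-01, -1.96336256e-03, -9.93794123e-01,
         1.53590698e+00],
       [ 0.00000000e+00,  0.00000000e+00,  0.00000000e+00,
         1.00000000e+00]])}
wrist {'fx': 325.03349567829537, 'fy': 325.03349567829537, 'cx': 280.0573194186033, 'cy': 204.30690928096072, 'tool_from_camera': array([[-3.79205073e-04, -9.50007694e-01, -3.12226259e-01,
         7.97199574e-02],
       [ 9.99999871e-01, -4.66138130e-04,  2.03793833e-04,
         5.09638142e-04],
       [-3.39146274e-04, -3.12226142e-01,  9.50007748e-01,
        -1.74466491e-01],
       [ 0.00000000e+00,  0.00000000e+00,  0.00000000e+00,
         1.00000000e+00]])}
```

View pics/scene0.png

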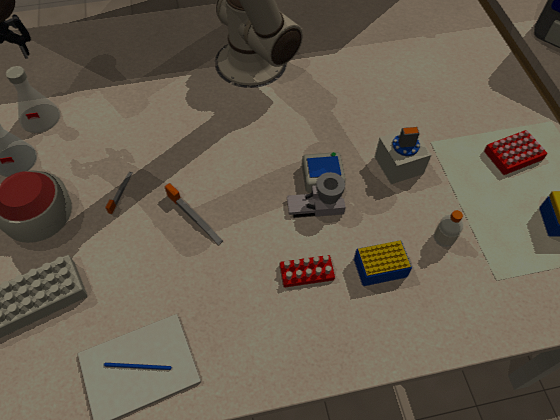

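View pics/top0.png

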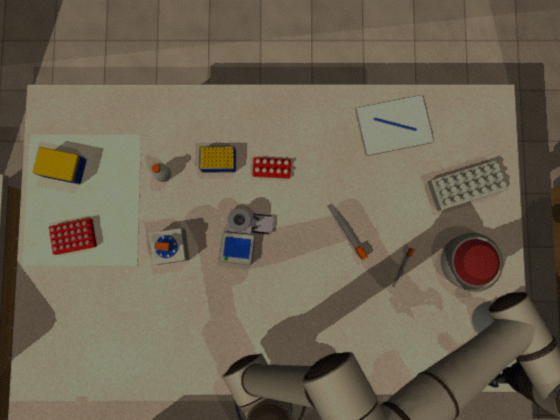

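View pics/wrist0.png

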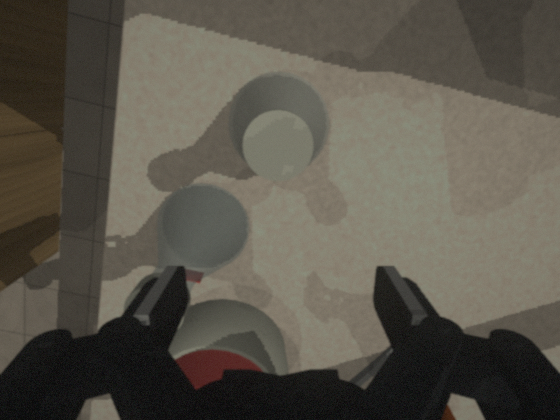

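The head (orange grip on blue flange in the white block) is at top (167,245). The drive has its spindle at top (240,217), with the apron to its right at (265,224). Wedge candidates are the large one with its orange tail at top (362,253) and tip at (332,206), and a small lookalike at (405,265). I choose the large one. Next I'll enlarge.

```bash
python3 - <<'E'
import cv2
t=cv2.imread("pics/top0.png"); s=cv2.imread("pics/scene0.png")
f=lambda im,x,y,w,h,k,n: cv2.imwrite(n,cv2.resize(im[y:y+h,x:x+w],None,fx=k,fy=k,interpolation=cv2.INTER_CUBIC))
f(t,140,195,140,80,5.7,"pics/t1.png"); f(t,320,195,100,100,6,"pics/t2.png")
f(s,275,115,160,110,5,"pics/s1.png"); f(s,95,160,140,100,5.7,"pics/s2.png")
E
```

```text
(no output)
```

View pics/t1.png

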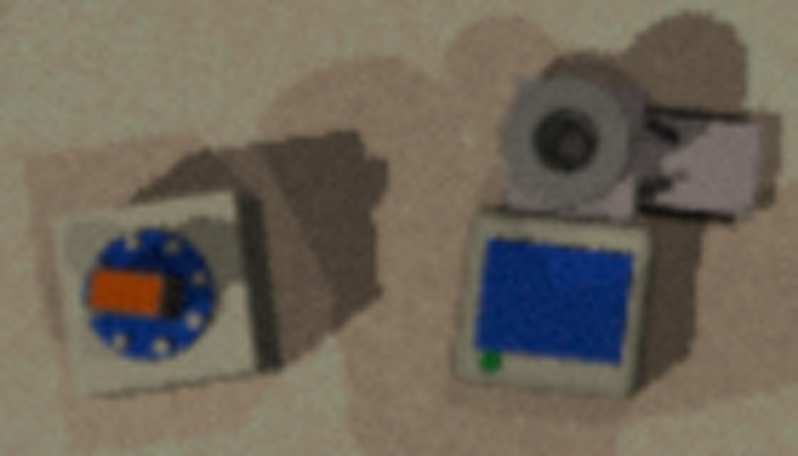

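View pics/t2.png

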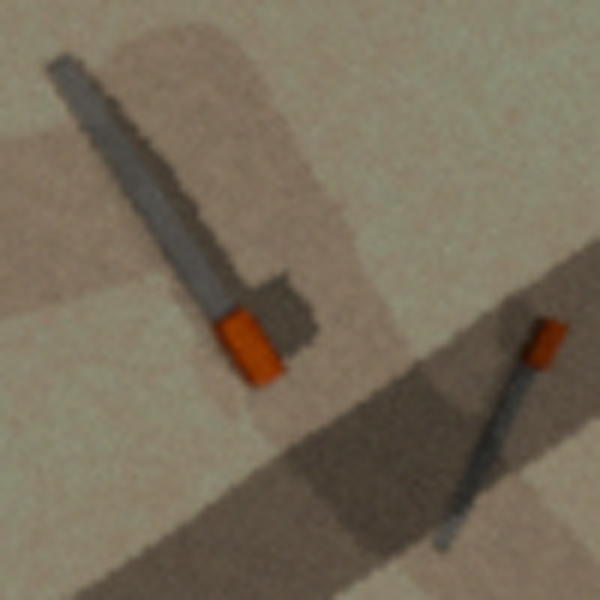

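View pics/s1.png

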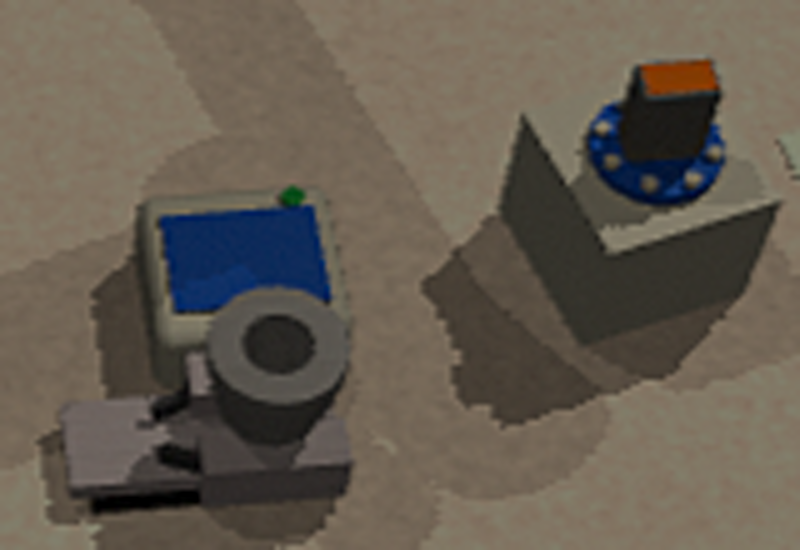

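View pics/s2.png

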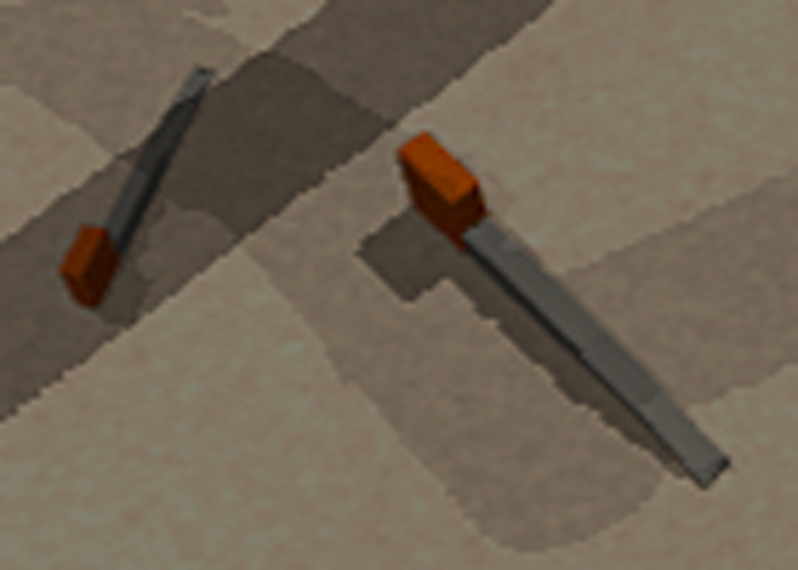

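```bash
cat > h.py <<'E'
import numpy as np, cv2
from scipy.spatial.transform import Rotation as R
from plant import telemetry,get_image,get_calibration
def ray(n,u,v,st=None):
    c=get_calibration(n); d=np.array([(u-c["cx"])/c["fx"],(v-c["cy"])/c["fy"],1.])
    if n=="wrist":
        T=np.eye(4);T[:3,:3]=R.from_rotvec(st["eef_rot"]).as_matrix();T[:3,3]=st["ee_pos"]
        E=T@c["tool_from_camera"]
    else: E=np.linalg.inv(c["extrinsics"])
    return E[:3,3],E[:3,:3]@d
def hit(n,u,v,z,st=None):
    o,d=ray(n,u,v,st); return o+d*(z-o[2])/d[2]
def proj(n,p,st=None):
    c=get_calibration(n)
    if n=="wrist":
        T=np.eye(4);T[:3,:3]=R.from_rotvec(st["eef_rot"]).as_matrix();T[:3,3]=st["ee_pos"]
        E=np.linalg.inv(T@c["tool_from_camera"])
    else: E=c["extrinsics"]
    q=E[:3,:3]@np.asarray(p)+E[:3,3]; return np.array([c["fx"]*q[0]/q[2]+c["cx"],c["fy"]*q[1]/q[2]+c["cy"]])
# move helper: tool frame shift/turn from current pose to target
def shot(name):
    st=telemetry.read_state(); im=get_image("wrist"); cv2.imwrite(f"pics/{name}.png",im); np.savez(f"pics/{name}.npz",eef_rot=st["eef_rot"],ee_pos=st["ee_pos"]); return st,im
def rel(pos,yaw=None,st=None):
    """target TCP pos, yaw = world angle (deg) of tool x axis, tool z down"""
    st=st or telemetry.read_state(); M=R.from_rotvec(st["eef_rot"])
    s=M.inv().apply(np.asarray(pos)-st["ee_pos"])
    if yaw is None: t=np.zeros(3)
    else:
        a=np.radians(yaw); x=[np.cos(a),np.sin(a),0]; z=[0,0,-1]; y=np.cross(z,x)
        t=(M.inv()*R.from_matrix(np.column_stack([x,y,z]))).as_rotvec(degrees=True)
    xa=M.as_matrix()[:,0]
    print("t",round(st["t"],2),"pos",st["ee_pos"].round(4),"yawx",np.degrees(np.arctan2(xa[1],xa[0])).round(2),"J6",st["joint_pos"][5].round(2),"F",st["ft_force"].round(1),"w",round(st["gripper_width"],4))
    print("shift",s.round(4),"turn",t.round(2))
E
python3 - <<'E'
from h import *
T=lambda l,k,ox,oy,n,z:[print(n,p,hit(n,ox+p[0]/k,oy+p[1]/k,z).round(4)) for p in l]
print("head top");T([(92,270),(163,272),(160,312),(90,308)],5.7,140,195,"top",.138)
T([(640,67),(713,62),(718,88),(645,95)],5,275,115,"scene",.138)
print("flange"); T([(150,292)],5.7,140,195,"top",.088); T([(655,150)],5,275,115,"scene",.088)
print("rim");T([(572,143)],5.7,140,195,"top",.092);T([(279,346)],5,275,115,"scene",.092)
print("apron");T([(760,122),(755,215)],5.7,140,195,"top",.018);T([(65,405),(72,488)],5,275,115,"scene",.018)
print("plate");T([(487,237),(635,250),(622,362),(475,348)],5.7,140,195,"top",.046)
T([(160,218),(315,207),(330,295),(175,312)],5,275,115,"scene",.046)
print("tail");T([(215,320),(243,308),(285,372),(258,388)],6,320,195,"top",.042)
T([(397,150),(430,132),(484,190),(450,202)],5.7,95,160,"scene",.042)
print("tip");T([(62,60)],6,320,195,"top",.003);T([(718,475)],5.7,95,160,"scene",.0)
E
```

```text
head top
top (92, 270) [0.4758 0.3259 0.138 ]
top (163, 272) [0.4747 0.2899 0.138 ]
top (160, 312) [0.4546 0.2909 0.138 ]
top (90, 308) [0.4566 0.3264 0.138 ]
scene (640, 67) [0.4581 0.2963 0.138 ]
scene (713, 62) [0.4625 0.3321 0.138 ]
scene (718, 88) [0.4785 0.3287 0.138 ]
scene (645, 95) [0.4754 0.2927 0.138 ]
flange
top (150, 292) [0.466  0.3074 0.088 ]
scene (655, 150) [0.4723 0.3102 0.088 ]
rim
top (572, 143) [0.5436 0.0868 0.092 ]
scene (279, 346) [0.5508 0.0936 0.092 ]
apron
top (760, 122) [ 0.5609 -0.0111  0.018 ]
top (755, 215) [ 0.5096 -0.0083  0.018 ]
scene (65, 405) [ 5.149e-01 -3.000e-04  1.800e-02]
scene (72, 488) [ 0.5632 -0.0078  0.018 ]
plate
top (487, 237) [0.4964 0.1358 0.046 ]
top (635, 250) [0.4894 0.056  0.046 ]
top (622, 362) [0.4294 0.0626 0.046 ]
top (475, 348) [0.4369 0.1416 0.046 ]
scene (160, 218) [0.4313 0.068  0.046 ]
scene (315, 207) [0.441  0.1474 0.046 ]
scene (330, 295) [0.4961 0.1396 0.046 ]
scene (175, 312) [0.49  0.061 0.046]
tail
top (215, 320) [ 0.4601 -0.2651  0.042 ]
top (243, 308) [ 0.4662 -0.2795  0.042 ]
top (285, 372) [ 0.4336 -0.3004  0.042 ]
top (258, 388) [ 0.4255 -0.2864  0.042 ]
scene (397, 150) [ 0.4386 -0.2965  0.042 ]
scene (430, 132) [ 0.4321 -0.2815  0.042 ]
scene (484, 190) [ 0.4673 -0.262   0.042 ]
scene (450, 202) [ 0.4705 -0.277   0.042 ]
tip
top (62, 60) [ 0.5984 -0.1923  0.003 ]
scene (718, 475) [ 0.6027 -0.1853  0.    ]
```

```bash
python3 - <<'E'
from h import *
rel([0.547,0.09,0.26],-95)
E
```

```text
t 0.15 pos [ 0.1495 -0.6063  0.1987] yawx -166.15 J6 -0.26 F [ 0.   0.5 -0.1] w 0.0853
shift [-0.5526  0.5811 -0.0604] turn [ 9.000e-02  5.000e-02 -7.115e+01]
```

```bash
python3 -m inch '[[[-0.028,0.029,-0.03],[0,0,-7]],[[-0.055,0.058,-0.06],[0,0,-14]],[[-0.083,0.087,-0.07],[0,0,-21]],[[-0.110,0.116,-0.07],[0,0,-28]],[[-0.138,0.145,-0.07],[0,0,-35]],[[-0.166,0.174,-0.07],[0,0,-42]],[[-0.193,0.203,-0.07],[0,0,-49]],[[-0.221,0.232,-0.07],[0,0,-56]],[[-0.248,0.261,-0.07],[0,0,-63]],[[-0.276,0.290,-0.07],[0,0,-71]]]'; python3 - <<'E'
from h import *
rel([0.547,0.09,0.26],-95)
E
```

```text
t: 0.98
ee_pos: [0.3468, -0.2594, 0.2692]
eef_rot: [-2.108, 2.328, 0.002]
ft_force: [1.6, -0.9, -0.3]
gripper_width: 0.0856
t 0.98 pos [ 0.3468 -0.2594  0.2692] yawx -95.66 J6 0.17 F [ 1.6 -0.9 -0.3] w 0.0856
shift [-0.3674 -0.1648  0.0097] turn [ 0.02  0.1  -0.66]
```

```bash
python3 -m inch '[[[-0.037,-0.0165,0.001],[0,0,0]],[[-0.074,-0.033,0.002],[0,0,0]],[[-0.111,-0.0495,0.003],[0,0,0]],[[-0.148,-0.066,0.004],[0,0,0]],[[-0.185,-0.0825,0.005],[0,0,0]],[[-0.222,-0.099,0.006],[0,0,0]],[[-0.259,-0.1155,0.007],[0,0,0]],[[-0.296,-0.132,0.008],[0,0,-0.7]],[[-0.333,-0.1485,0.01],[0,0,-0.7]],[[-0.367,-0.165,0.01],[0,0,-0.7]]]'; python3 -m inch '[[[0,0,0],[0,0,0]],[[0,0,0],[0,0,0]]]'; python3 - <<'E'
from h import *
rel([0.547,0.09,0.26],-95)
shot("w1")
E
```

```text
t: 1.82
ee_pos: [0.5474, 0.0917, 0.2591]
eef_rot: [-2.124, 2.314, 0.003]
ft_force: [1.2, -0.8, 0.3]
gripper_width: 0.0853
t: 1.98
ee_pos: [0.5476, 0.0935, 0.2576]
eef_rot: [2.126, -2.31, -0.005]
ft_force: [-0.3, 1.0, -0.1]
gripper_width: 0.0853
t 1.98 pos [0.5476 0.0935 0.2576] yawx -94.76 J6 -0.54 F [-0.3  1.  -0.1] w 0.0853
shift [ 0.0035  0.0003 -0.0024] turn [0.22 0.02 0.24]
```

View pics/w1.png

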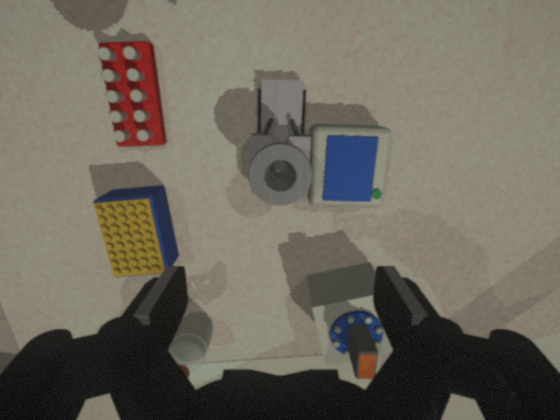

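The wrist view shows the spindle rim at about (280,173), the apron at (283,95) straight up the image, and the head lower right at (358,345).

```bash
python3 - <<'E'
import cv2
t=cv2.imread("pics/w1.png")
cv2.imwrite("pics/w1a.png",cv2.resize(t[65:225,230:400],None,fx=4.6,fy=3.6*4.6/3.6*0.8,interpolation=cv2.INTER_CUBIC) if 0 else cv2.resize(t[70:220,235:395],None,fx=4,fy=4,interpolation=cv2.INTER_CUBIC))
E
```

```text
(no output)
```

View pics/w1a.png

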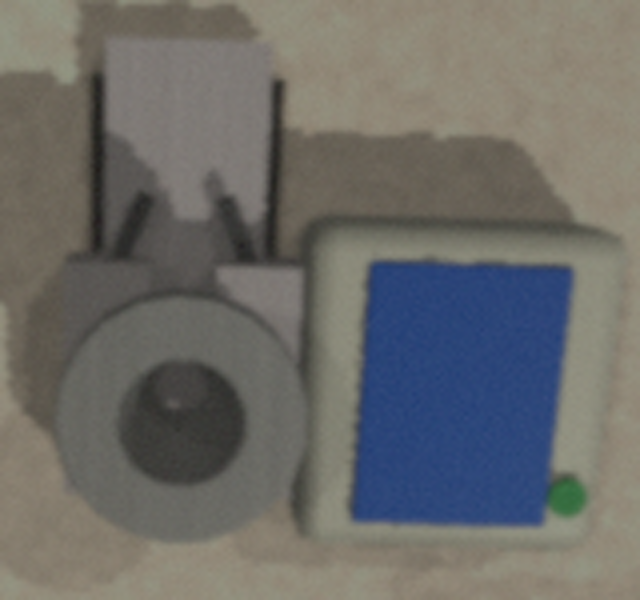

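```bash
python3 - <<'E'
from h import *
st=dict(np.load("pics/w1.npz"))
f=lambda x,y,z:hit("wrist",235+x/4-.0,70+y/4,z,st)
for n,x,y,z in [("rim",181,417.5,.092),("bore",182,422,.092),("apL",105,40,.018),("apR",271,42,.018),("apmid",188,41,.018),("p1",368,263,.047),("p2",572,267,.047),("p3",545,524,.047),("p4",352,520,.047)]: print(n,f(x,y,z).round(4))
print("head",hit("wrist",366,363,.138,st),hit("wrist",356,332,.088,st))
E
```

```text
rim [0.5469 0.0923 0.092 ]
bore [0.5467 0.0935 0.092 ]
apL [ 0.561  -0.0071  0.018 ]
apR [ 0.5118 -0.0024  0.018 ]
apmid [ 0.5364 -0.0047  0.018 ]
p1 [0.4894 0.0613 0.047 ]
p2 [0.43   0.0675 0.047 ]
p3 [0.4376 0.1459 0.047 ]
p4 [0.4974 0.1395 0.047 ]
head [0.46735538 0.30812317 0.138     ] [0.46742196 0.30699353 0.088     ]
```

```bash
python3 - <<'E'
from h import *
rel([0.467,0.30,0.25],-92)
E
```

```text
t 2.03 pos [0.5471 0.0922 0.2581] yawx -94.84 J6 -0.54 F [-0.8 -0.3  1.1] w 0.0855
shift [-0.2003  0.0973  0.0086] turn [ 0.19  0.03 -2.84]
```

```bash
python3 -m inch '[[[-0.035,0.017,0.002],[0,0,-1]],[[-0.07,0.034,0.004],[0,0,-2]],[[-0.105,0.051,0.006],[0.2,0,-3]],[[-0.14,0.068,0.008],[0.2,0,-3]],[[-0.175,0.085,0.009],[0.2,0,-3]],[[-0.2,0.097,0.009],[0.2,0,-3]],[[-0.2,0.097,0.009],[0.2,0,-3]],[[-0.2,0.097,0.009],[0.2,0,-3]],[[-0.2,0.097,0.009],[0.2,0,-3]]]'; python3 - <<'E'
from h import *
rel([0.467,0.30,0.25],-92)
st,im=shot("w2"); cv2.imwrite("pics/w2a.png",im[100:300,180:380].repeat(3,0).repeat(3,1))
E
```

```text
t: 2.78
ee_pos: [0.4672, 0.2984, 0.2499]
eef_rot: [-2.184, 2.257, 0.0]
ft_force: [0.5, 0.1, 0.4]
gripper_width: 0.0854
t 2.78 pos [0.4672 0.2984 0.2499] yawx -91.89 J6 -0.89 F [0.5 0.1 0.4] w 0.0854
shift [-0.0016  0.0002 -0.0001] turn [-0.02  0.03  0.11]
```

View pics/w2a.png

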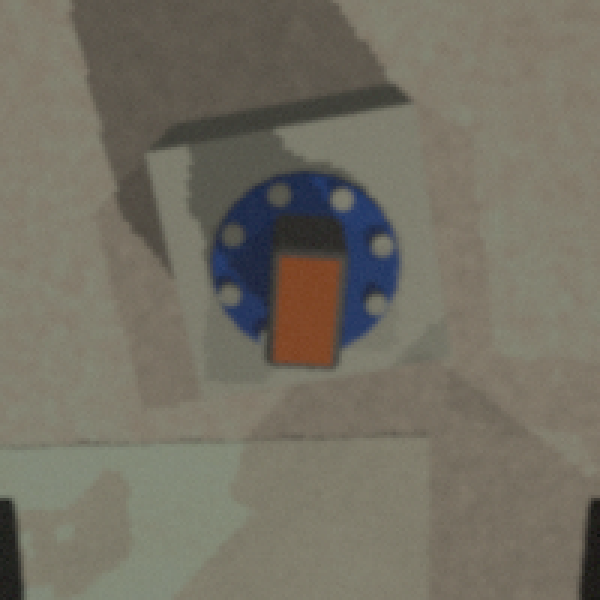

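The crop shows the grip's top with corners at about (277,252), (348,251), (337,368) and (266,364), turned a few degrees.

```bash
python3 - <<'E'
from h import *
st=dict(np.load("pics/w2.npz"))
P=np.array([hit("wrist",180+x/3,100+y/3,.138,st) for x,y in [(274,252),(348,251),(338,368),(266,364)]])
print(P.round(4),P.mean(0).round(4)); a=(P[2]+P[3]-P[0]-P[1])/2; print(np.linalg.norm(a),np.degrees(np.arctan2(a[1],a[0])),np.linalg.norm((P[1]+P[2]-P[0]-P[3])/2))
E
```

```text
[[0.4753 0.2934 0.138 ]
 [0.4529 0.2939 0.138 ]
 [0.4567 0.3318 0.138 ]
 [0.4793 0.3297 0.138 ]] [0.466  0.3122 0.138 ]
0.03727489611617234 83.94239200875711 0.02254400050615161
```

```bash
python3 - <<'E'
from h import *
st=dict(np.load("pics/w2.npz"))
print(hit("wrist",180+305.5/3,100+266/3,.088,st))
rel([0.466,0.311,0.099],-96)
E
```

```text
[0.4660777  0.31197829 0.088     ]
t 2.83 pos [0.4674 0.2982 0.2499] yawx -91.94 J6 -0.89 F [-0.2 -0.3 -0.6] w 0.0855
shift [-0.0127  0.0019  0.1509] turn [-0.02  0.04  4.06]
```

```bash
python3 -m inch '[[[-0.0137,0.0019,0.02],[0,0,4]],[[-0.0137,0.0019,0.05],[0,0,4]],[[-0.0137,0.0019,0.08],[0,0,4]],[[-0.0137,0.0019,0.11],[0,0,4]],[[-0.0137,0.0019,0.13],[0,0,4]],[[-0.0137,0.0019,0.145],[0,0,4]],[[-0.0137,0.0019,0.151],[0,0,4]],[[-0.0137,0.0019,0.151],[0,0,4]],[[-0.0137,0.0019,0.151],[0,0,4]]]'; python3 - <<'E'
from h import *
rel([0.466,0.312,0.099],-96)
st,im=shot("w3")
E
```

```text
t: 3.58
ee_pos: [0.4669, 0.3115, 0.0997]
eef_rot: [-2.101, 2.333, -0.0]
ft_force: [1.0, 0.4, -0.2]
gripper_width: 0.0857
t 3.58 pos [0.4669 0.3115 0.0997] yawx -96.0 J6 -0.98 F [ 1.   0.4 -0.2] w 0.0857
shift [-0.0004  0.001   0.0007] turn [-0.07  0.07  0.  ]
```

View pics/w3.png

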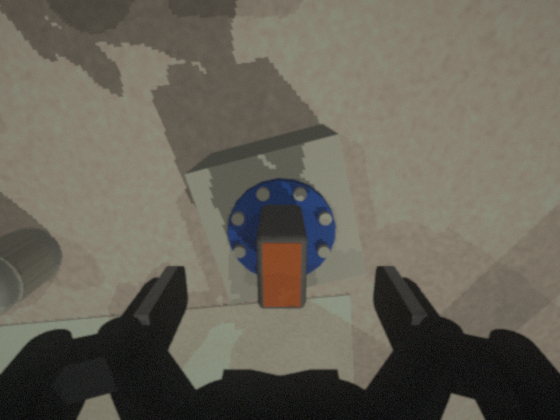

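The grip at (282,275) is centred and square between the fingers (image centre column 280), so I'll close.

```bash
python3 -m inch '[[[0,0,0],[0,0,0]],[[0,0,0],[0,0,0]],[[0,0,0],[0,0,0]],[[0,0,0],[0,0,0]],[[0,0,0],[0,0,0]],[[0,0,0],[0,0,0]],[[0,0,0],[0,0,0]],[[0,0,0],[0,0,0]]]' 0.0 90; python3 - <<'E'
from h import *
rel([0.466,0.312,0.099],-96)
E
```

```text
t: 4.3
ee_pos: [0.4669, 0.3122, 0.1009]
eef_rot: [-2.101, 2.331, 0.0]
ft_force: [-3.3, -0.3, 5.4]
gripper_width: 0.0206
t 4.3 pos [0.4669 0.3122 0.1009] yawx -95.95 J6 -0.98 F [-3.3 -0.3  5.4] w 0.0206
shift [0.0003 0.0008 0.0019] turn [-0.11  0.14  0.05]
```

```bash
python3 -m inch '[[[0,0,-0.01],[0,0,0]],[[0,0,-0.03],[0,0,0]],[[0,0,-0.05],[0,0,0]],[[0,0,-0.07],[0,0,0]],[[0,0,-0.09],[0,0,0]],[[0,0,-0.11],[0,0,0]],[[0,0,-0.12],[0,0,0]],[[0,0,-0.12],[0,0,0]],[[0,0,-0.12],[0,0,0]]]'; python3 - <<'E'
from h import *
rel([0.547,0.0925,0.23],-96)
st,im=shot("w4")
cv2.imwrite("pics/s4.png",get_image("scene"))
E
```

```text
t: 5.05
ee_pos: [0.466, 0.3117, 0.2201]
eef_rot: [-2.101, 2.333, 0.002]
ft_force: [0.6, -0.1, -4.5]
gripper_width: 0.0203
t 5.05 pos [0.466  0.3117 0.2201] yawx -95.98 J6 -0.98 F [ 0.6 -0.1 -4.5] w 0.0203
shift [ 0.2095 -0.1034 -0.0103] turn [-0.04  0.13  0.02]
```

View pics/w4.png

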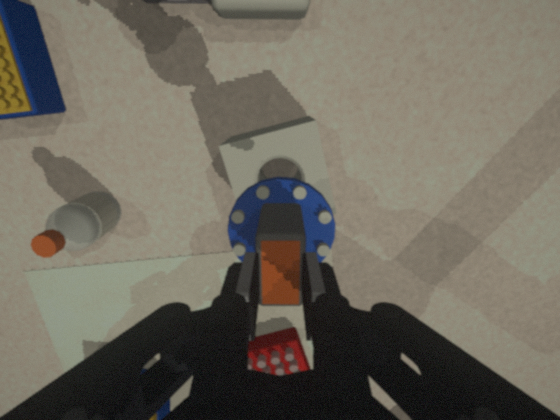

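View pics/s4.png

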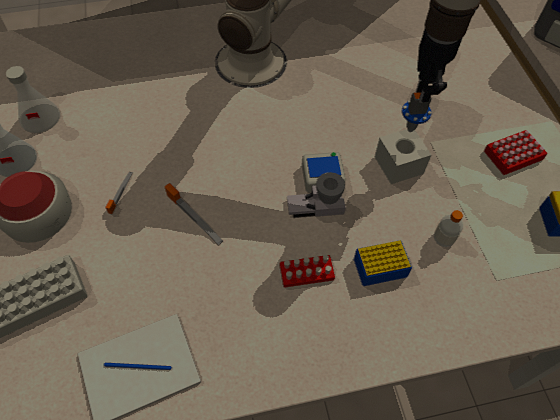

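```bash
python3 - <<'E'
from h import *
c=get_calibration("wrist");E=c["tool_from_camera"]
for n in ["w3","w4"]:
    im=cv2.imread(f"pics/{n}.png"); hsv=cv2.cvtColor(im,cv2.COLOR_BGR2HSV)
    m=((hsv[...,0]>105)&(hsv[...,0]<130)&(hsv[...,1]>140)).astype(np.uint8)
    k,l,s,_=cv2.connectedComponentsWithStats(m[:330]); 
    ys,xs=np.nonzero(m); sel=(abs(xs-282)<65)&(abs(ys-225)<60); xs,ys=xs[sel],ys[sel]
    # use hull, upper part only
    h=cv2.convexHull(np.column_stack([xs,ys]).astype(np.int32))[:,0].astype(float)
    P=[]
    for u,v in h:
        if v>255: continue
        d=E[:3,:3]@np.array([(u-c["cx"])/c["fx"],(v-c["cy"])/c["fy"],1]); o=E[:3,3]; P.append((o+d*(0.0129-o[2])/d[2])[:2])
    P=np.array(P); A=np.column_stack([2*P,np.ones(len(P))]); s=np.linalg.lstsq(A,(P**2).sum(1),rcond=None)[0]
    print(n,len(P),"centre tool xy",s[:2].round(4),"r",np.sqrt(s[2]+s[0]**2+s[1]**2).round(4))
E
```

```text
w3 24 centre tool xy [0.0003 0.0004] r 0.0327
w4 23 centre tool xy [0.0014 0.0005] r 0.0324
```

```bash
python3 -m inch '[[[0.02,-0.01,-0.005],[0,0,0]],[[0.05,-0.025,-0.01],[0,0,0]],[[0.08,-0.04,-0.01],[0,0,0]],[[0.11,-0.055,-0.01],[0,0,0]],[[0.14,-0.07,-0.01],[0,0,0]],[[0.17,-0.085,-0.01],[0,0,0]],[[0.195,-0.097,-0.01],[0,0,0]],[[0.2095,-0.1034,-0.01],[0,0,0]],[[0.2095,-0.1034,-0.01],[0,0,0]],[[0.2095,-0.1034,-0.01],[0,0,0]]]'; python3 - <<'E'
from h import *
rel([0.547,0.0925,0.15],-96)
st,im=shot("w5")
cv2.imwrite("pics/s5.png",get_image("scene")[100:240,220:420].repeat(4,0).repeat(4,1))
E
```

```text
t: 5.98
ee_pos: [0.546, 0.0911, 0.2271]
eef_rot: [2.098, -2.334, -0.003]
ft_force: [0.4, 0.8, -3.7]
gripper_width: 0.0202
t 5.98 pos [0.546  0.0911 0.2271] yawx -96.1 J6 -0.56 F [ 0.4  0.8 -3.7] w 0.0202
shift [-0.0016 -0.0011  0.0771] turn [ 0.22 -0.07 -0.1 ]
```

View pics/w5.png

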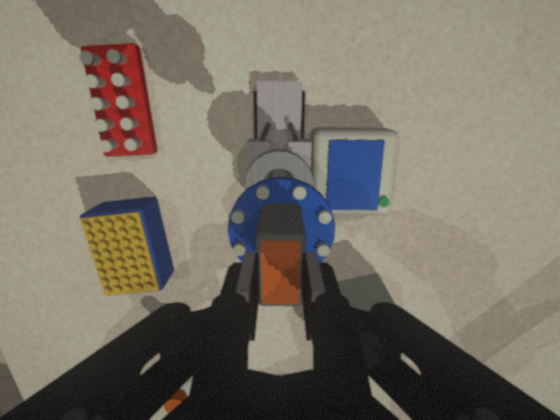

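View pics/s5.png

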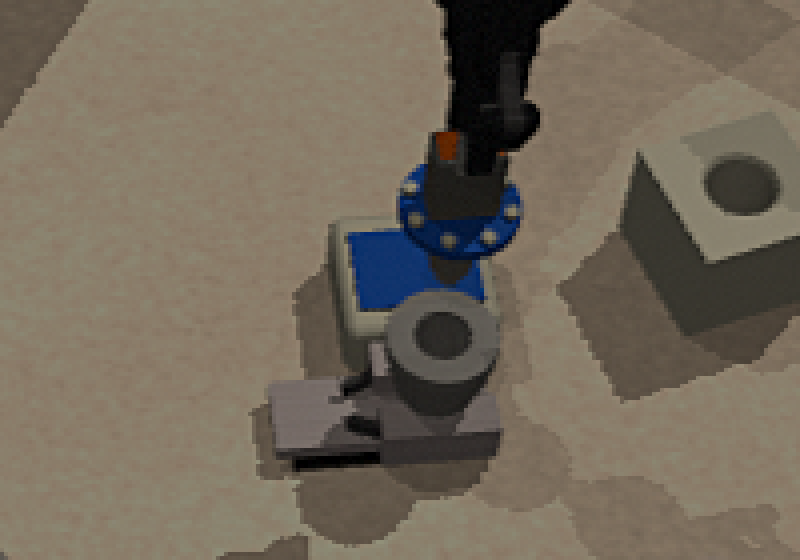

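```bash
python3 - <<'E'
import cv2
t=cv2.imread("pics/w5.png")[130:230,215:350]; t=cv2.convertScaleAbs(t,alpha=1.6)
cv2.imwrite("pics/w5a.png",cv2.resize(t,None,fx=5.5,fy=5.5,interpolation=cv2.INTER_CUBIC))
E
```

```text
(no output)
```

View pics/w5a.png

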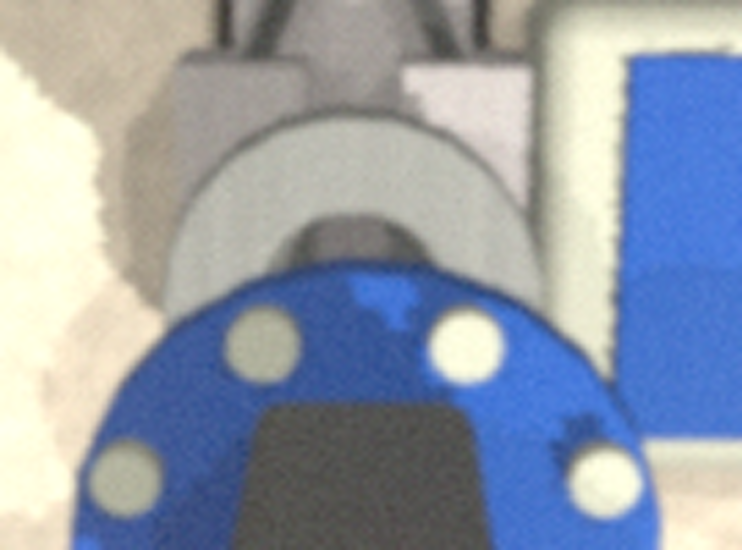

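```bash
python3 - <<'E'
from h import *
from scipy.optimize import least_squares
c=get_calibration("wrist");E=c["tool_from_camera"]
def tp(u,v,z):
    d=E[:3,:3]@np.array([(u-c["cx"])/c["fx"],(v-c["cy"])/c["fy"],1]); o=E[:3,3]; return (o+d*(z-o[2])/d[2])[:2]
st=dict(np.load("pics/w5.npz"))
P=np.array([tp(215+x/5.5,130+y/5.5,st["ee_pos"][2]-.092) for x,y in [(355,108),(165,310),(187,215),(245,148),(543,310),(520,215),(460,146)]])
for r in [None,.0325,.033,.034,.035]:
    f=lambda q:np.hypot(P[:,0]-q[0],P[:,1]-q[1])-(r or q[2])
    s=least_squares(f,[0,0,.033]); print(r,s.x.round(4),(s.fun*1000).round(1))
P1=np.array([tp(235+x/4,70+y/4,.2576-.092) for x,y in [(57,417),(305,417),(181,294),(181,541)]]); print((P1*1000).round(1))
E
```

```text
None [-0.0021 -0.001   0.0336] [ 0.8  0.2 -0.4 -0.3  0.3 -0.5 -0.2]
0.0325 [-0.0007 -0.001   0.033 ] [ 0.6  1.4  0.1 -0.3  1.5  0.1 -0.2]
0.033 [-0.0013 -0.001   0.033 ] [ 0.7  0.9 -0.1 -0.3  0.9 -0.2 -0.2]
0.034 [-0.0025 -0.001   0.033 ] [ 0.9 -0.2 -0.5 -0.2 -0.1 -0.6 -0.2]
0.035 [-0.0038 -0.001   0.033 ] [ 1.2 -1.2 -0.9 -0.2 -1.1 -1.  -0.1]
[[  1.5 -33.2]
 [  1.5  33.1]
 [ 34.1  -0. ]
 [-33.4  -0. ]]
```

```bash
python3 -m inch '[[[-0.0027,-0.0015,0.005],[0.2,0,0]],[[-0.0027,-0.0015,0.02],[0.2,0,0]],[[-0.0027,-0.0015,0.04],[0.2,0,0]],[[-0.0027,-0.0015,0.06],[0.2,0,0]],[[-0.0027,-0.0015,0.075],[0.2,0,0]],[[-0.0027,-0.0015,0.086],[0.2,0,0]],[[-0.0027,-0.0015,0.09],[0.2,0,0]],[[-0.0027,-0.0015,0.092],[0.2,0,0]],[[-0.0027,-0.0015,0.092],[0.2,0,0]]]'; python3 - <<'E'
from h import *
rel([0.547,0.0925,0.113],-96)
E
```

```text
t: 6.83
ee_pos: [0.5474, 0.0955, 0.1355]
eef_rot: [2.104, -2.333, 0.001]
ft_force: [0.4, 0.8, -3.5]
gripper_width: 0.0206
t 6.83 pos [0.5474 0.0955 0.1355] yawx -95.91 J6 -0.57 F [ 0.4  0.8 -3.5] w 0.0206
shift [0.003  0.0001 0.0225] turn [-0.01 -0.06  0.09]
```

```bash
python3 -m inch '[[[0,0,0.001],[0,0,0]],[[0,0,0.003],[0,0,0]],[[0,0,0.003],[0,0,0]]]'; python3 - <<'E'
from h import *
rel([0.5478,0.0936,0.113],-96)
E
```

```text
t: 7.08
ee_pos: [0.5475, 0.0957, 0.1328]
eef_rot: [-2.104, 2.333, -0.002]
ft_force: [0.7, 0.4, -3.8]
gripper_width: 0.0203
t 7.08 pos [0.5475 0.0957 0.1328] yawx -95.9 J6 -0.57 F [ 0.7  0.4 -3.8] w 0.0203
shift [ 0.002  -0.0005  0.0198] turn [-0.05 -0.03  0.1 ]
```

```bash
python3 -m inch '[[[0.002,-0.0005,0.001],[0,0,0]],[[0.002,-0.0005,0.003],[0,0,0]],[[0.002,-0.0005,0.003],[0,0,0]],[[0.002,-0.0005,0.003],[0,0,0]]]'; python3 - <<'E'
from h import *
rel([0.5478,0.0936,0.113],-96)
E
```

```text
t: 7.42
ee_pos: [0.5477, 0.0935, 0.1296]
eef_rot: [2.104, -2.333, 0.001]
ft_force: [-0.2, -0.2, -3.4]
gripper_width: 0.0205
t 7.42 pos [0.5477 0.0935 0.1296] yawx -95.92 J6 -0.57 F [-0.2 -0.2 -3.4] w 0.0205
shift [-0.0001 -0.0001  0.0166] turn [-0.03 -0.03  0.08]
```

```bash
for i in 1 2 3; do python3 -m inch '[[[0,0,0.001],[0,0,0]],[[0,0,0.002],[0,0,0]],[[0,0,0.002],[0,0,0]]]' | egrep 'ee_pos|ft'; done
```

```text
ee_pos: [0.5475, 0.0935, 0.1273]
ft_force: [0.7, 0.5, -3.7]
ee_pos: [0.5475, 0.0935, 0.125]
ft_force: [-0.8, -0.6, -4.3]
ee_pos: [0.5476, 0.0936, 0.1229]
ft_force: [0.4, 0.4, -3.6]
```

```bash
for i in 1 2 3 4; do python3 -m inch '[[[0,0,0.0005],[0,0,0]],[[0,0,0.001],[0,0,0]],[[0,0,0.001],[0,0,0]]]' | egrep 'ee_pos|ft'; done
```

```text
ee_pos: [0.5477, 0.0936, 0.1219]
ft_force: [-0.3, -0.5, -4.0]
ee_pos: [0.5478, 0.0936, 0.1208]
ft_force: [0.5, -0.4, -4.2]
ee_pos: [0.5478, 0.0936, 0.1197]
ft_force: [1.3, 0.2, -2.8]
ee_pos: [0.5479, 0.0936, 0.1187]
ft_force: [0.5, -0.8, -4.2]
```

```bash
for i in 1 2 3; do python3 -m inch '[[[0,0,0.0005],[0,0,0]],[[0,0,0.001],[0,0,0]],[[0,0,0.001],[0,0,0]]]' | egrep 'ee_pos|ft'; done
```

```text
ee_pos: [0.5479, 0.0935, 0.1179]
ft_force: [-0.2, -0.0, -2.9]
ee_pos: [0.5481, 0.0936, 0.1175]
ft_force: [-0.9, -0.6, 1.6]
ee_pos: [0.5483, 0.0936, 0.1171]
ft_force: [-0.7, -0.2, 3.4]
```

```bash
python3 -m inch '[[[0,0,0.0003],[0,0,6]],[[0,0,0.0005],[0,0,12]],[[0,0,0.0007],[0,0,18]],[[0,0,0.0009],[0,0,24]],[[0,0,0.0011],[0,0,30]]]'; python3 -m inch '[[[0,0,0.0003],[0,0,-6]],[[0,0,0.0005],[0,0,-12]],[[0,0,0.0007],[0,0,-18]],[[0,0,0.0008],[0,0,-24]],[[0,0,0.001],[0,0,-30]],[[0,0,0.0012],[0,0,-36]],[[0,0,0.0013],[0,0,-42]],[[0,0,0.0015],[0,0,-48]],[[0,0,0.0016],[0,0,-54]],[[0,0,0.0018],[0,0,-60]]]'
```

```text
t: 10.33
ee_pos: [0.5482, 0.0934, 0.1159]
eef_rot: [-1.422, 2.8, -0.003]
ft_force: [-1.8, -0.6, -0.4]
gripper_width: 0.0206
t: 11.17
ee_pos: [0.5478, 0.0933, 0.1143]
eef_rot: [2.635, -1.709, 0.002]
ft_force: [-3.3, -0.0, 3.1]
gripper_width: 0.0207
```

```bash
python3 -m inch '[[[0,0,0.0003],[0,0,6]],[[0,0,0.0005],[0,0,12]],[[0,0,0.0007],[0,0,18]],[[0,0,0.0008],[0,0,24]],[[0,0,0.001],[0,0,30]],[[0,0,0.0012],[0,0,36]]]'|egrep 'pos|ft'; python3 -m inch '[[[0,0,0.0005],[0,0,6]],[[0,0,0.0007],[0,0,12]],[[0,0,0.0009],[0,0,18]],[[0,0,0.001],[0,0,24]]]'|egrep 'pos|ft'; python3 -m inch '[[[0,0,0.0003],[0,0,-6]],[[0,0,0.0005],[0,0,-12]],[[0,0,0.0007],[0,0,-18]],[[0,0,0.0008],[0,0,-24]]]'|egrep 'pos|ft'
```

```text
ee_pos: [0.5481, 0.0935, 0.1138]
ft_force: [-2.1, -0.2, 3.1]
ee_pos: [0.5483, 0.0935, 0.1135]
ft_force: [-1.8, -1.3, 3.7]
ee_pos: [0.5481, 0.0933, 0.1132]
ft_force: [-2.9, -0.9, 4.4]
```

```bash
python3 -m inch '[[[0,0,0.0008],[0,0,-6]],[[0,0,0.001],[0,0,-12]],[[0,0,0.0012],[0,0,-18]],[[0,0,0.0014],[0,0,-24]],[[0,0,0.0016],[0,0,-30]],[[0,0,0.0018],[0,0,-36]]]'|egrep 'pos|ft';  python3 -m inch '[[[0,0,0.0008],[0,0,6]],[[0,0,0.001],[0,0,12]],[[0,0,0.0012],[0,0,18]],[[0,0,0.0014],[0,0,24]],[[0,0,0.0016],[0,0,30]],[[0,0,0.0018],[0,0,36]]]'|egrep 'pos|ft'
```

```text
ee_pos: [0.5479, 0.0932, 0.1124]
ft_force: [-4.4, -0.5, 7.0]
ee_pos: [0.548, 0.0935, 0.1122]
ft_force: [-5.4, 0.9, 8.8]
```

```bash
python3 -m inch '[[[0,0.0005,0.001],[0,0,-6]],[[0,0.0005,0.0012],[0,0,-12]],[[0,0.0005,0.0014],[0,0,-18]],[[0,0.0005,0.0018],[0,0,-24]],[[0,0.0005,0.0021],[0,0,-30]],[[0,0.0005,0.0023],[0,0,-36]]]'|egrep 'pos|ft|rot'; python3 - <<'E'
from h import *
cv2.imwrite("pics/s6.png",get_image("scene")[120:220,280:400].repeat(5,0).repeat(5,1)); shot("w6")
rel([0.547,0.0925,0.113],-96)
E
```

```text
ee_pos: [0.5476, 0.0933, 0.1119]
eef_rot: [-2.636, 1.708, -0.007]
ft_force: [-5.6, -0.5, 10.8]
t 13.93 pos [0.5477 0.0934 0.1119] yawx -65.91 J6 -0.05 F [-5.6  0.1 12. ] w 0.0208
shift [ 0.0005  0.001  -0.0011] turn [-0.24 -0.14 30.09]
```

View pics/s6.png

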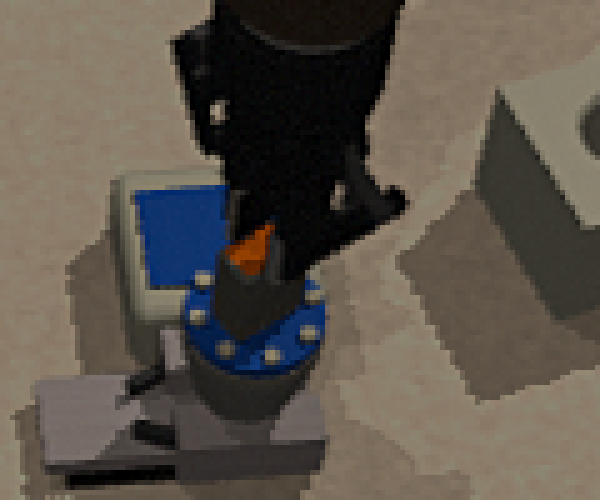

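View pics/w6.png

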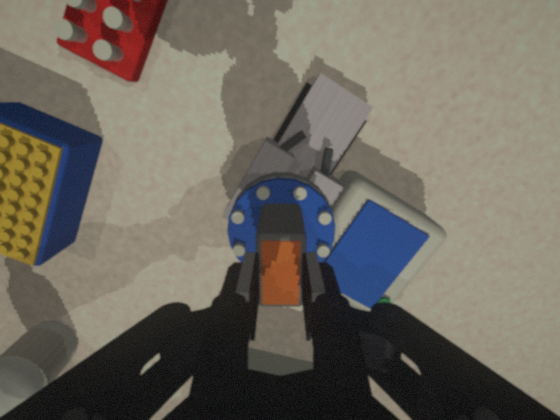

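```bash
python3 -m inch '[[[0,0,0],[0,0,0]],[[0,0,-0.0005],[0,0,0]],[[0,0,-0.0005],[0,0,0]]]'|egrep 'pos|ft'; python3 -m inch '[[[0,0,0],[0,0,0]],[[0,0,0],[0,0,0]],[[0,0,0],[0,0,0]],[[0,0,0],[0,0,0]],[[0,0,0],[0,0,0]],[[0,0,0],[0,0,0]]]' 0.0854|egrep 'pos|ft|wid'
```

```text
ee_pos: [0.5476, 0.0934, 0.1125]
ft_force: [-3.8, 0.4, 2.8]
ee_pos: [0.5477, 0.0934, 0.1124]
ft_force: [-0.3, -0.2, -0.5]
gripper_width: 0.0854
```

```bash
python3 -m inch '[[[0,0,-0.01],[0,0,0]],[[0,0,-0.04],[0,0,0]],[[0,0,-0.075],[0,0,0]],[[0,0,-0.11],[0,0,0]],[[0,0,-0.13],[0,0,0]],[[0,0,-0.13],[0,0,0]]]'|egrep 'pos|ft'; python3 - <<'E'
from h import *
im=get_image("scene")[130:230,280:380]; cv2.imwrite("pics/s7.png",cv2.resize(im,None,fx=6,fy=6,interpolation=cv2.INTER_CUBIC)); shot("w7")
rel([0.447,-0.281,0.25],-149)
E
```

```text
ee_pos: [0.5502, 0.0944, 0.2494]
ft_force: [0.7, -0.4, 0.2]
t 15.28 pos [0.5473 0.0939 0.2439] yawx -65.92 J6 -0.04 F [ 0.3  0.4 -1.2] w 0.0855
shift [ 0.3013  0.2445 -0.0068] turn [-0.41  0.12 83.08]
```

View pics/s7.png

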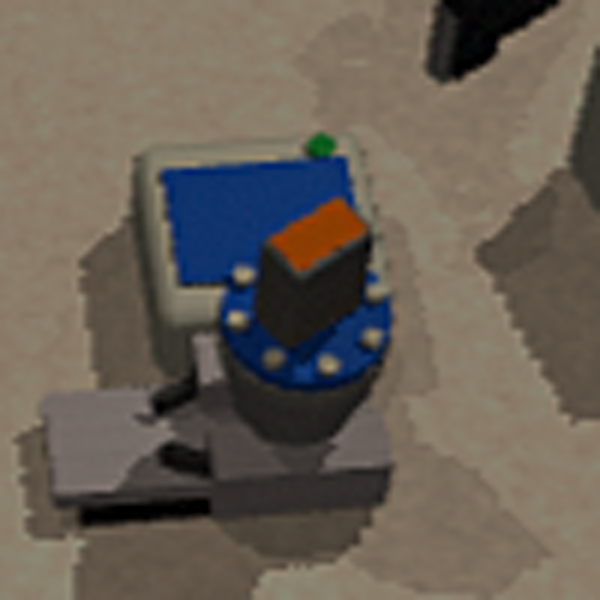

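View pics/w7.png

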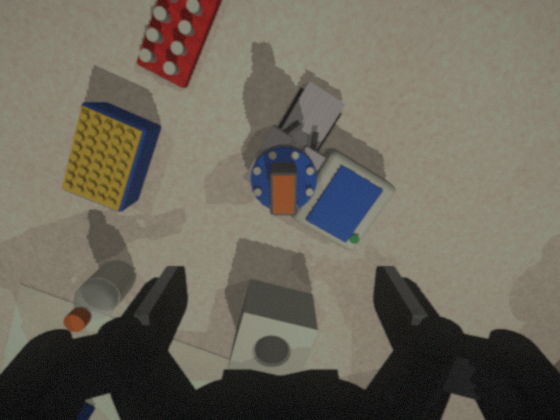

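The head sits upright, its flange flush on the grey spindle in both views (scene crop (305,330), wrist (284,180)). On to the wedge.

```bash
python3 -m inch '[[[0.022,0.018,-0.001],[0,0,7]],[[0.046,0.037,-0.002],[0,0,14]],[[0.072,0.059,-0.003],[0,0,21]],[[0.099,0.08,-0.004],[0,0,28]],[[0.125,0.102,-0.005],[0,0,35]],[[0.15,0.122,-0.006],[0,0,42]],[[0.176,0.143,-0.006],[0,0,49]],[[0.202,0.164,-0.006],[0,0,56]],[[0.228,0.185,-0.006],[0,0,63]],[[0.253,0.205,-0.006],[0,0,70]]]'|egrep 'pos|ft'; python3 - <<'E'
from h import *
rel([0.46,-0.273,0.25],-149)
E
```

```text
ee_pos: [0.4617, -0.222, 0.248]
ft_force: [1.1, 0.5, 0.6]
t 16.12 pos [ 0.4617 -0.222   0.248 ] yawx -136.27 J6 -0.68 F [1.1 0.5 0.6] w 0.0851
shift [ 0.0365 -0.0357 -0.002 ] turn [-0.11  0.2  12.73]
```

```bash
python3 -m inch '[[[0.018,-0.018,-0.002],[0,0,6.5]],[[0.0365,-0.0357,-0.002],[0,0,12.7]],[[0.0365,-0.0357,-0.002],[0,0,12.7]],[[0.0365,-0.0357,-0.002],[0,0,12.7]],[[0.0365,-0.0357,-0.002],[0,0,12.7]]]'|egrep 'pos|ft'; python3 - <<'E'
from h import *
shot("w8");rel([0.46,-0.273,0.25],-149)
E
```

```text
ee_pos: [0.4594, -0.2726, 0.2488]
ft_force: [0.5, -0.3, -0.2]
t 16.58 pos [ 0.4596 -0.2723  0.2492] yawx -148.89 J6 -0.79 F [0.5 0.2 0.4] w 0.0856
shift [ 0.0001 -0.0008 -0.0008] turn [-0.    0.15  0.11]
```

View pics/w8.png

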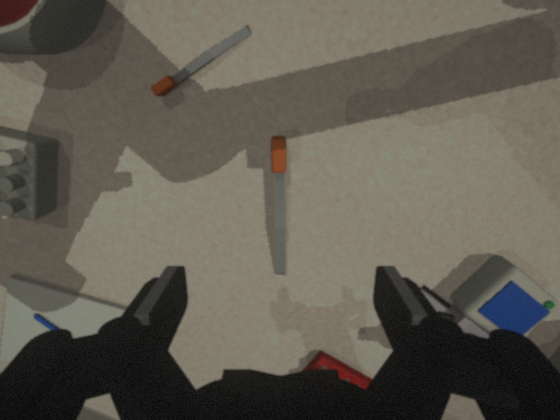

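The wedge is nearly aligned with the image column: tail block at (279,155), tip at (280,272).

```bash
python3 - <<'E'
import cv2
t=cv2.imread("pics/w8.png")[125:285,220:340]; t=cv2.convertScaleAbs(t,alpha=1.4)
cv2.imwrite("pics/w8a.png",cv2.resize(t,None,fx=3.7,fy=3.7,interpolation=cv2.INTER_CUBIC))
E
```

```text
(no output)
```

View pics/w8a.png

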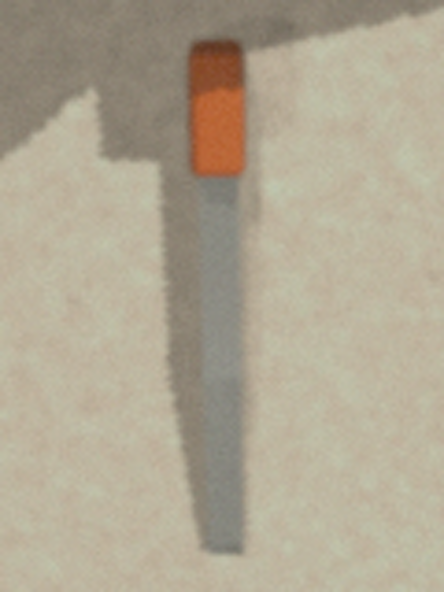

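```bash
python3 - <<'E'
from h import *
st=dict(np.load("pics/w8.npz"))
f=lambda x,y,z:hit("wrist",220+x/3.7,125+y/3.7,z,st)
c=f(218.5,131,.042);e1=f(218.5,87,.042);e2=f(218.5,175,.042);t=f(223,551,.0);b=f(221.5,200,.017)
print(c,np.linalg.norm(e1-e2),np.linalg.norm(f(192,131,.042)-f(245,131,.042)),t,b)
d=t-c;print(np.hypot(*d[:2]),np.degrees(np.arctan2(d[1],d[0])))
for q in (b,): 
  d=q-c;print(np.degrees(np.arctan2(d[1],d[0])))
d=t-b;print(np.degrees(np.arctan2(d[1],d[0])))
E
```

```text
[ 0.45247322 -0.27745569  0.042     ] 0.028354395430923003 0.01693416614379628 [ 0.60315003 -0.18494604  0.        ] [ 0.47666709 -0.26176902  0.017     ]
0.17680932255385517 31.548293646027087
32.95831025815029
31.273585280318567
```

```bash
python3 - <<'E'
from h import *
st=dict(np.load("pics/w8.npz"))
f=lambda x,y,z:hit("wrist",220+x/3.7,125+y/3.7,z,st)
a=np.radians(31.4);u=np.array([np.cos(a),np.sin(a),0]);n=np.array([-u[1],u[0],0])
e2=f(218.5,176,.042);print(e2-.02*u, f(218.5,41,0.0)+.02*u, f(223,551,0)-.18*u)
w=np.array([.4488,-.279,0])
for z,p in ((.042,f(218.5,131,.042)),(.017,f(221.5,200,.017)),(0,f(223,551,0))): print(z,(p-w)@n,(p-w)@u)
rel([.4488,-.279,.15],-148.6)
E
```

```text
[ 0.44797872 -0.28032056  0.042     ] [ 0.44939173 -0.27924522  0.        ] [ 0.44951088 -0.27872777  0.        ]
0.042 -0.0005956345273197116 0.003939878185421434
0.017 0.00018849300603515325 0.032763483595539725
0 -0.00013801496018381234 0.18074860853063085
t 16.58 pos [ 0.4596 -0.2723  0.2492] yawx -148.89 J6 -0.79 F [0.5 0.2 0.4] w 0.0856
shift [ 0.013  -0.0002  0.0991] turn [-0.    0.15 -0.29]
```

```bash
python3 -m inch '[[[0.0125,-0.0002,0.02],[0,0,-0.3]],[[0.0125,-0.0002,0.055],[0,0,-0.3]],[[0.0125,-0.0002,0.09],[0,0,-0.3]],[[0.0125,-0.0002,0.125],[0,0,-0.3]],[[0.0125,-0.0002,0.16],[0,0,-0.3]],[[0.0125,-0.0002,0.19],[0,0,-0.3]],[[0.0125,-0.0002,0.205],[0,0,-0.3]],[[0.0125,-0.0002,0.209],[0,0,-0.3]],[[0.0125,-0.0002,0.209],[0,0,-0.3]],[[0.0125,-0.0002,0.209],[0,0,-0.3]]]'|egrep 'pos|ft'; python3 - <<'E'
from h import *
shot("w9");rel([.449,-.2795,.011],-148.6)
E
```

```text
ee_pos: [0.4506, -0.2784, 0.0412]
ft_force: [-0.1, 0.4, -0.0]
t 17.47 pos [ 0.4509 -0.2786  0.0417] yawx -148.5 J6 -0.77 F [0.5 0.6 0.7] w 0.0853
shift [0.0023 0.0003 0.0307] turn [-0.14  0.26  0.1 ]
```

View pics/w9.png

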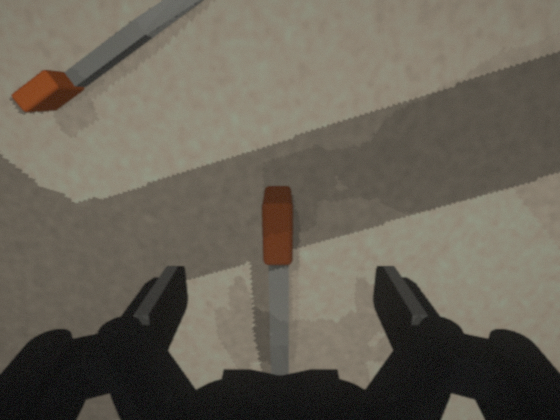

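```bash
python3 - <<'E'
from h import *
st=dict(np.load("pics/w9.npz"));a=np.radians(31.5);u=np.array([np.cos(a),np.sin(a),0])
print(hit("wrist",278,264,.042,st)-.02*u, hit("wrist",279,350,.017,st))
E
```

```text
[ 0.44692047 -0.28161451  0.042     ] [ 0.5377015  -0.22551684  0.017     ]
```

```bash
python3 -m inch '[[[0.0035,0,0.01],[0,0,0]],[[0.0035,0,0.022],[0,0.2,0]],[[0.0035,0,0.029],[0,0.2,0]],[[0.0035,0,0.031],[0,0.2,0]],[[0.0035,0,0.031],[0,0.2,0]],[[0.0035,0,0.031],[0,0.2,0]]]'|egrep 'pos|ft'; python3 -m inch '[[[0,0,0],[0,0,0]],[[0,0,0],[0,0,0]],[[0,0,0],[0,0,0]],[[0,0,0],[0,0,0]],[[0,0,0],[0,0,0]],[[0,0,0],[0,0,0]],[[0,0,0],[0,0,0]],[[0,0,0],[0,0,0]]]' 0.0 100|egrep 'pos|ft|wid'; python3 - <<'E'
from h import *
rel([.449,-.2795,.011],-148.6)
E
```

```text
ee_pos: [0.4488, -0.2806, 0.0114]
ft_force: [0.1, -0.7, -0.5]
ee_pos: [0.4487, -0.2806, 0.0114]
ft_force: [0.9, 0.3, 0.7]
gripper_width: -0.0002
t 18.63 pos [ 0.4487 -0.2806  0.0114] yawx -148.48 J6 -0.77 F [0.9 0.3 0.7] w -0.0002
shift [-0.0008  0.0008  0.0004] turn [-0.2   0.1   0.12]
```

Fingers closed on nothing, so I'll look.

```bash
python3 - <<'E'
from h import *
shot("w10"); cv2.imwrite("pics/s10.png",cv2.resize(get_image("scene")[140:260,120:260],None,fx=5,fy=5))
E
```

```text
(no output)
```

View pics/w10.png

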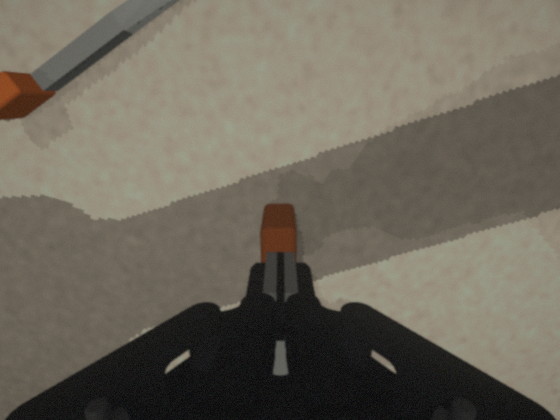

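View pics/s10.png

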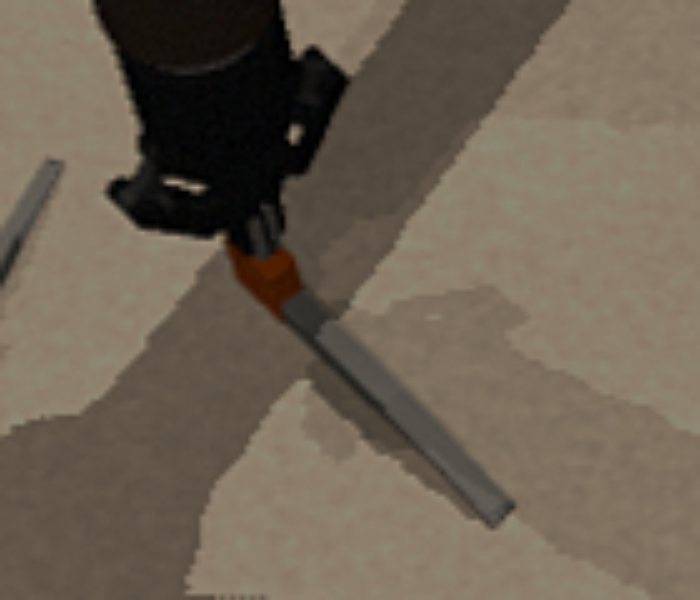

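```bash
python3 - <<'E'
from h import *
st=dict(np.load("pics/w10.npz"));a=np.radians(31.5);u=np.array([np.cos(a),np.sin(a),0]);n=np.array([-u[1],u[0],0])
w=np.array([.448,-.2805,0]);print(st)
for z in (0,.042):
  for s in (-.02,.02): print(z,s,proj("wrist",w+s*u+[0,0,z],st).round(0),proj("wrist",w+s*u+.009*n+[0,0,z],st).round(0))
print("tcp",proj("wrist",st["ee_pos"],st),"grasp",proj("wrist",st["ee_pos"]+[0,0,.019],st))
print("blade",proj("wrist",w+.02*u+[0,0,.017],st),proj("wrist",w+.1*u+[0,0,.017],st))
E
```

```text
{'eef_rot': array([-0.85251136,  3.02091706, -0.00460344]), 'ee_pos': array([ 0.44872761, -0.28057343,  0.01138508])}
0 -0.02 [280. 201.] [295. 201.]
0 0.02 [280. 261.] [294. 261.]
0.042 -0.02 [280. 228.] [299. 228.]
0.042 0.02 [280. 300.] [297. 300.]
tcp [279.39966963 240.31371621] grasp [279.21242952 255.31588915]
blade [280.12487562 274.47921607] [280.12453461 380.37612025]
```

```bash
python3 - <<'E'
import cv2
t=cv2.imread("pics/w10.png")[190:390,200:360]; t=cv2.convertScaleAbs(t,alpha=2.2,beta=15)
cv2.imwrite("pics/w10a.png",cv2.resize(t,None,fx=3,fy=3,interpolation=cv2.INTER_CUBIC))
t=cv2.imread("pics/s10.png")[100:350,50:350]; t=cv2.convertScaleAbs(t,alpha=2.2,beta=15)
cv2.imwrite("pics/s10a.png",cv2.resize(t,None,fx=2,fy=2,interpolation=cv2.INTER_CUBIC))
E
```

```text
(no output)
```

View pics/w10a.png

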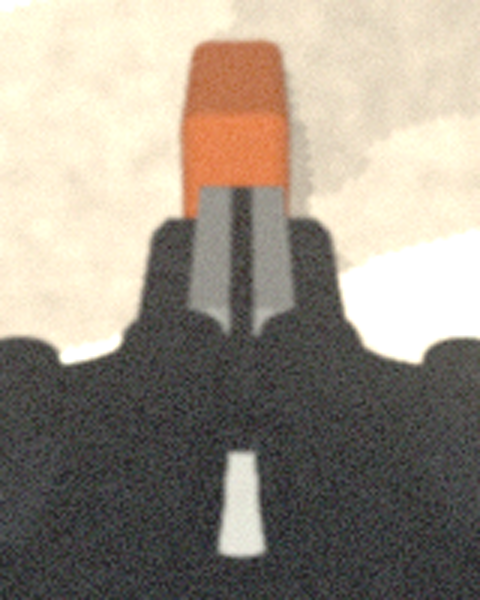

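View pics/s10a.png

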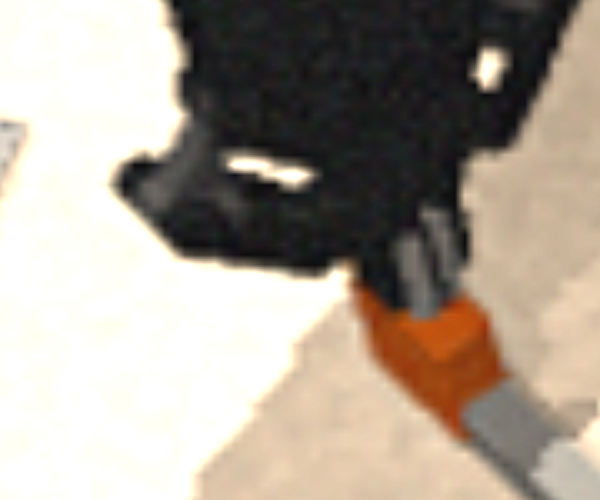

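```bash
python3 - <<'E'
from h import *
c=get_calibration("wrist");E=np.linalg.inv(c["tool_from_camera"])
def pt(p):
    q=E[:3,:3]@np.array(p)+E[:3,3]; return (c["fx"]*q[0]/q[2]+c["cx"],c["fy"]*q[1]/q[2]+c["cy"])
for z in (0,-.01,-.02,-.03,-.04): print(z,np.round(pt([.011,0,z]),0),np.round(pt([.011,.01,z]),0))
E
```

```text
0 [279. 223.] [297. 223.]
-0.01 [279. 230.] [298. 230.]
-0.02 [279. 237.] [299. 237.]
-0.03 [279. 245.] [300. 245.]
-0.04 [279. 255.] [301. 255.]
```

The picture shows the shut fingers above the block's top face (crop (240,190)), so the tool really sits higher than the reported z. The objects also measured 5–6 % too small. I'll probe down gently with the shut tips onto the block top to calibrate the height.

```bash
for i in 1 2 3; do python3 -m inch '[[[0,0,0.001],[0,0,0]],[[0,0,0.002],[0,0,0]],[[0,0,0.002],[0,0,0]]]' | egrep 'ee_pos|ft|width'; done
```

```text
ee_pos: [0.4489, -0.2808, 0.0103]
ft_force: [-2.5, 0.8, 7.2]
gripper_width: -0.0004
ee_pos: [0.4492, -0.2811, 0.0103]
ft_force: [-3.0, 1.8, 13.8]
gripper_width: 0.0
ee_pos: [0.4494, -0.2814, 0.0104]
ft_force: [-3.4, 2.7, 15.3]
gripper_width: 0.0002
```

```bash
python3 -m inch '[[[0,0,-0.012],[0,0,0]],[[0,0,-0.025],[0,0,0]],[[0,0,-0.025],[0,0,0]],[[0,0,-0.025],[0,0,0]],[[0,0,-0.025],[0,0,0]]]' 0.0854| egrep 'ee_pos|ft|width';python3 -m inch '[[[0,0,0],[0,0,0]],[[0,0,0],[0,0,0]]]'| egrep 'ee_pos|ft|width'; python3 - <<'E'
from h import *
shot("w11"); rel([0.449,-0.28,0.01],-148.6)
E
```

```text
ee_pos: [0.4488, -0.2811, 0.0347]
ft_force: [-0.0, -0.4, -0.2]
gripper_width: 0.0601
ee_pos: [0.448, -0.2808, 0.0337]
ft_force: [0.2, -0.5, -0.4]
gripper_width: 0.083
t 20.12 pos [ 0.4482 -0.2809  0.0338] yawx -148.35 J6 -0.77 F [-1.  -0.4  0.3] w 0.0855
shift [-0.0011  0.0004  0.0238] turn [-0.21 -0.03  0.25]
```

View pics/w11.png

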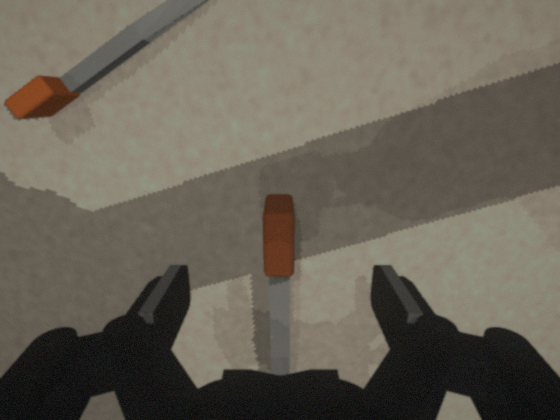

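```bash
python3 - <<'E'
from h import *
a=np.radians(31.5);u=np.array([np.cos(a),np.sin(a),0])
for b in (0,.02,.03):
  for nm,e,z,s in (("w11",(279,276),.042,-.02),("w11",(279,194),0,.02),("w10",(279,227),.042,.02),("w10",(279,204),0,.02)):
    st=dict(np.load(f"pics/{nm}.npz")); st["ee_pos"][2]+=b
    p=hit("wrist",*e,z,st)+s*u; M=R.from_rotvec(st["eef_rot"]).inv().apply(p-st["ee_pos"]); print(b,nm,e,p.round(4),"tool",M.round(4))
E
```

```text
0 w11 (279, 276) [ 0.4471 -0.2816  0.042 ] tool [ 0.0012 -0.0002 -0.0083]
0 w11 (279, 194) [ 0.4496 -0.2804  0.    ] tool [-0.0016 -0.0004  0.0337]
0 w10 (279, 227) [ 0.4479 -0.2811  0.042 ] tool [ 0.0009 -0.0001 -0.0306]
0 w10 (279, 204) [ 0.45   -0.2801  0.    ] tool [-0.0013 -0.0002  0.0114]
0.02 w11 (279, 276) [ 0.4572 -0.2755  0.042 ] tool [-0.0106 -0.0003  0.0116]
0.02 w11 (279, 194) [ 0.4547 -0.2774  0.    ] tool [-0.0075 -0.0004  0.0537]
0.02 w10 (279, 227) [ 0.455  -0.2769  0.042 ] tool [-0.0073 -0.0002 -0.0106]
0.02 w10 (279, 204) [ 0.4557 -0.2768  0.    ] tool [-0.0079 -0.0003  0.0314]
0.03 w11 (279, 276) [ 0.4623 -0.2724  0.042 ] tool [-0.0166 -0.0003  0.0216]
0.03 w11 (279, 194) [ 0.4572 -0.2759  0.    ] tool [-0.0104 -0.0005  0.0636]
0.03 w10 (279, 227) [ 0.4585 -0.2748  0.042 ] tool [-0.0113 -0.0002 -0.0006]
0.03 w10 (279, 204) [ 0.4586 -0.2751  0.    ] tool [-0.0112 -0.0003  0.0414]
```

```bash
python3 -m inch '[[[0,0,0.012],[0,0,0.2]],[[0,0,0.023],[0,0,0.2]],[[0,0,0.025],[0,0,0.2]],[[0,0,0.025],[0,0,0.2]]]'| egrep 'ee_pos|ft'; for i in 1 2 3; do python3 -m inch '[[[0,0,0.002],[0,0,0]],[[0,0,0.004],[0,0,0]],[[0,0,0.004],[0,0,0]]]' | egrep 'ee_pos|ft'; done
```

```text
ee_pos: [0.4474, -0.2808, 0.0078]
ft_force: [0.3, 0.1, -0.4]
ee_pos: [0.4474, -0.2808, 0.0038]
ft_force: [0.7, 0.3, -0.0]
ee_pos: [0.4473, -0.2807, -0.0004]
ft_force: [-0.2, -0.4, 0.0]
ee_pos: [0.4469, -0.2806, -0.0049]
ft_force: [0.0, -0.3, 0.3]
```

```bash
for i in 1 2 ; do python3 -m inch '[[[0,0,0.002],[0,0,0]],[[0,0,0.0045],[0,0,0]],[[0,0,0.0045],[0,0,0]]]' | egrep 'ee_pos|ft'; done; python3 -m inch '[[[0,0,0],[0,0,0]],[[0,0,0],[0,0,0]],[[0,0,0],[0,0,0]],[[0,0,0],[0,0,0]],[[0,0,0],[0,0,0]],[[0,0,0],[0,0,0]],[[0,0,0],[0,0,0]]]' 0.0 80|egrep 'pos|ft|wid'
python3 - <<'E'
from h import *
shot("w12"); rel([0.449,-0.28,0.01],-148.6)
cv2.imwrite("pics/s12.png",cv2.resize(get_image("scene")[140:260,120:260],None,fx=5,fy=5))
E
```

```text
ee_pos: [0.4465, -0.2805, -0.0099]
ft_force: [-0.1, -0.5, -0.8]
ee_pos: [0.4461, -0.2803, -0.015]
ft_force: [-0.0, 0.4, -0.4]
ee_pos: [0.4465, -0.2805, -0.0146]
ft_force: [0.6, -0.0, 3.0]
gripper_width: 0.0165
t 22.33 pos [ 0.4465 -0.2805 -0.0146] yawx -148.57 J6 -0.77 F [-0.5  0.1  2.4] w 0.0167
shift [-0.0023 -0.0008 -0.0246] turn [ 0.   -0.21  0.03]
```

View pics/w12.png

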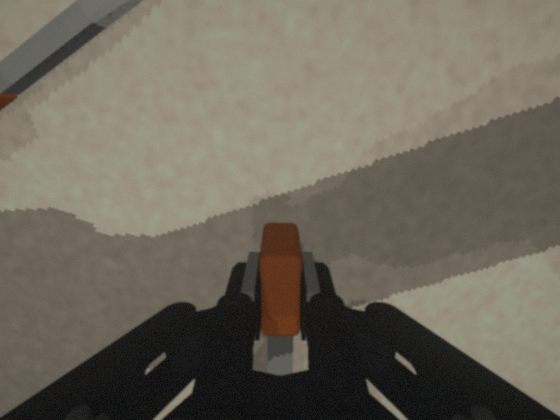

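View pics/s12.png

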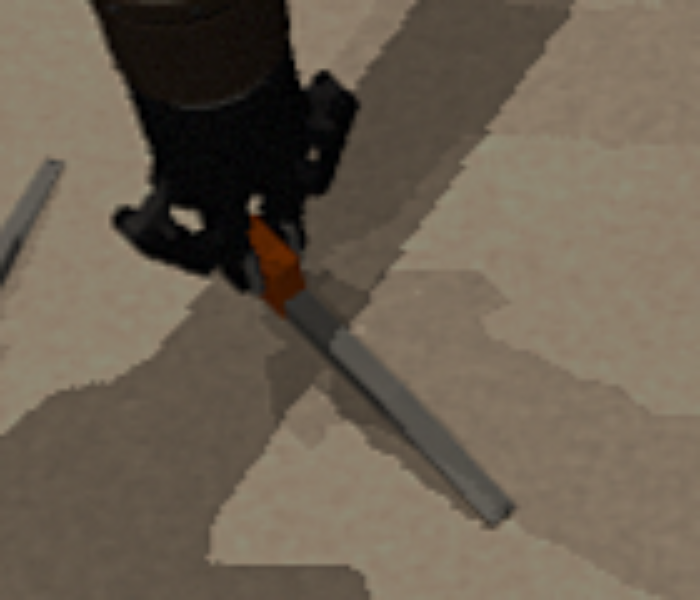

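```bash
python3 - <<'E'
from h import *
st=dict(np.load("pics/w12.npz")); M=R.from_rotvec(st["eef_rot"]).inv()
for e,z,s in (((281,335),.042,.02),((281,223),0,-.02),((281,238),.042,-.02)):
    p=M.apply(hit("wrist",*e,z,st)-st["ee_pos"]);p[0]+=s;print(p.round(4))
E
python3 -m inch '[[[0,0,-0.01],[0,0,0]],[[0,0,-0.03],[0,0,0]],[[0,0,-0.05],[0,0,0]],[[0,0,-0.06],[0,0,0]],[[0,0,-0.06],[0,0,0]],[[0,0,-0.06],[0,0,0]]]'|egrep 'pos|ft'
python3 - <<'E'
from h import *
u=np.array([np.sin(np.radians(5.7)),np.cos(np.radians(5.7)),0]); rim=np.array([.5478,.0936,0])
print(rim-.29*u)
rel([*(rim-.29*u)[:2],.05],-95.7)
shot("w13"); cv2.imwrite("pics/s13.png",cv2.resize(get_image("scene")[140:260,120:260],None,fx=5,fy=5))
E
```

```text
[ 0.0004  0.0008 -0.0567]
[-0.0034  0.0009 -0.0145]
[ 0.0068  0.0008 -0.0565]
ee_pos: [0.4463, -0.2801, 0.0454]
ft_force: [-0.4, -0.4, -2.9]
[ 0.51899727 -0.19496612  0.        ]
t 22.88 pos [ 0.4463 -0.2801  0.0454] yawx -148.6 J6 -0.77 F [-0.4 -0.4 -2.9] w 0.0169
shift [-0.1064  0.0348 -0.0049] turn [  0.1   -0.16 -52.9 ]
```

View pics/w13.png

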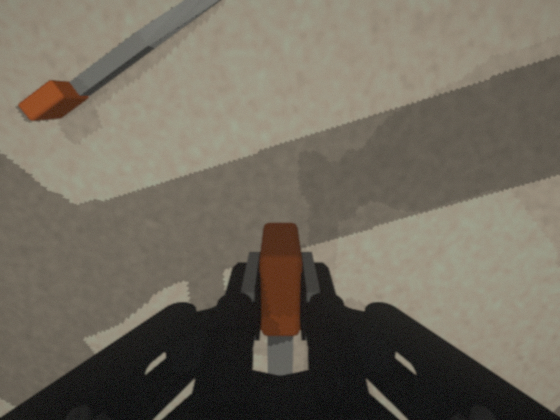

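View pics/s13.png

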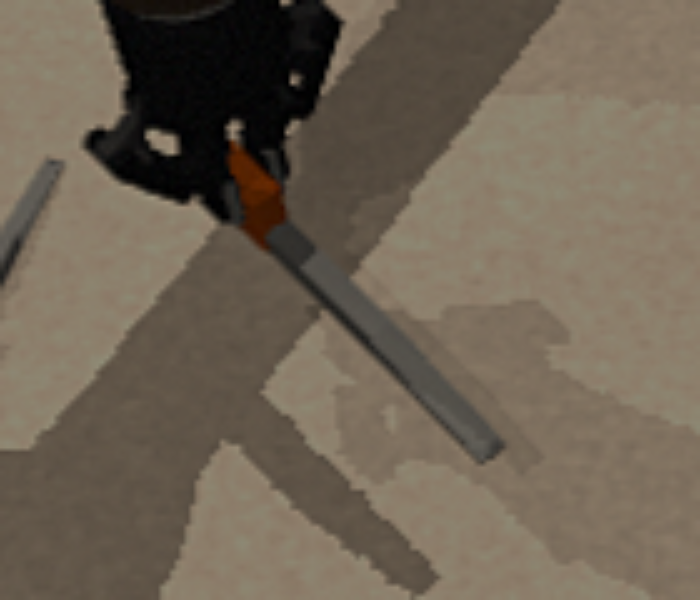

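```bash
python3 - <<'E'
from h import *
rel([.5188,-.2049,.045],-95.7)
E
python3 -m inch '[[[-0.012,0.004,0],[0,0,-6]],[[-0.024,0.009,0],[0,0,-12]],[[-0.037,0.013,0],[0,0,-18]],[[-0.05,0.017,0],[0,0,-24]],[[-0.063,0.022,0],[0,0,-30]],[[-0.076,0.027,0],[0,0,-36]],[[-0.085,0.031,0],[0,0,-42]],[[-0.092,0.034,0],[0,0,-48]],[[-0.096,0.036,0],[0,0,-52.9]],[[-0.096,0.036,0],[0,0,-52.9]]]' | egrep 'pos|ft|rot'; python3 -m inch '[[[0,0,0],[0,0,0]],[[0,0,0],[0,0,0]]]' | egrep 'pos|ft|rot';python3 - <<'E'
from h import *
rel([.5188,-.2049,.04],-95.7)
shot("w14"); cv2.imwrite("pics/t14.png",cv2.resize(get_image("top")[180:320,220:360],None,fx=5,fy=5,interpolation=cv2.INTER_CUBIC)); cv2.imwrite("pics/s14.png",cv2.resize(get_image("scene")[110:240,190:370],None,fx=4,fy=4,interpolation=cv2.INTER_CUBIC))
E
```

```text
t 22.98 pos [ 0.4455 -0.2799  0.0442] yawx -148.6 J6 -0.77 F [-0.8 -0.1 -2.4] w 0.0165
shift [-0.1017  0.0259 -0.0012] turn [  0.26  -0.22 -52.9 ]
ee_pos: [0.5082, -0.1984, 0.0423]
eef_rot: [2.107, -2.322, -0.008]
ft_force: [0.1, 0.2, -2.4]
ee_pos: [0.5073, -0.1983, 0.0412]
eef_rot: [2.103, -2.323, -0.011]
ft_force: [-0.0, -0.5, -2.7]
t 23.98 pos [ 0.5073 -0.1983  0.0412] yawx -95.68 J6 -0.03 F [-0.  -0.5 -2.7] w 0.0167
shift [ 0.0054 -0.0121  0.0011] turn [ 0.61 -0.06  0.02]
```

View pics/t14.png

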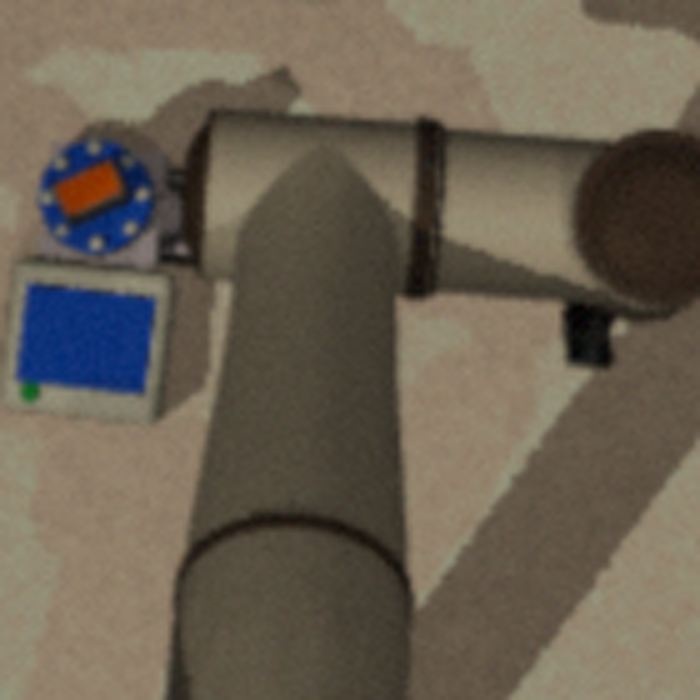

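View pics/s14.png

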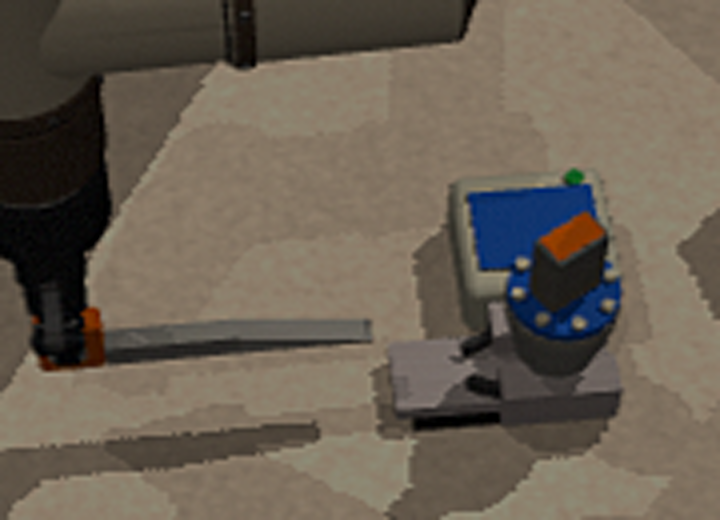

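```bash
python3 - <<'E'
from h import *
def tri(a,b):
    o1,d1=ray("top",*a);o2,d2=ray("scene",*b)
    A=np.column_stack([d1,-d2]);s=np.linalg.lstsq(A,o2-o1,rcond=None)[0]
    return (o1+s[0]*d1).round(3),(o2+s[1]*d2).round(3)
print(tri((260,205),(307,116)), tri((260,210),(306,120)),tri((260,234),(306,120)))
# brown ring on the link: top px ring centre at (427/5+220, y)
print(tri((305.4,205),(248.5,126)),tri((303,238),(250,126)))
print(telemetry.read_state()["joint_pos"])
E
```

```text
(array([0.56 , 0.018, 0.356]), array([0.56 , 0.018, 0.356])) (array([0.55 , 0.019, 0.334]), array([0.55 , 0.02 , 0.334])) (array([0.493, 0.021, 0.27 ]), array([0.497, 0.037, 0.271]))
(array([ 0.56 , -0.094,  0.355]), array([ 0.56 , -0.096,  0.355])) (array([ 0.482, -0.092,  0.267]), array([ 0.484, -0.082,  0.266]))
[-0.07484897  0.4232029  -0.38265846  0.00130887 -0.77386411 -0.02458457]
```

```bash
python3 - <<'E'
from h import *
cv2.imwrite("pics/s15.png",get_image("scene"))
E
```

```text
(no output)
```

View pics/s15.png

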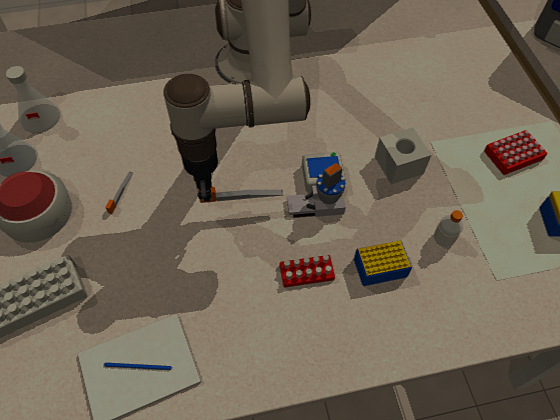

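View pics/w14.png

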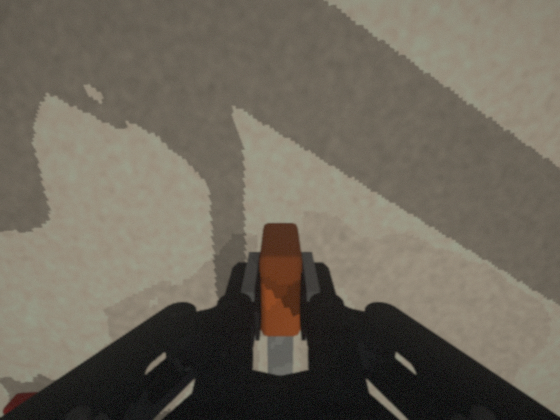

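```bash
python3 -m inch '[[[0.002,-0.006,0],[0.6,0,0]],[[0.005,-0.012,0.005],[0.6,0,0]],[[0.005,-0.012,0.014],[0.6,0,0]],[[0.005,-0.012,0.022],[0.6,0,0]],[[0.005,-0.012,0.028],[0.6,0,0]],[[0.005,-0.012,0.031],[0.6,0,0]],[[0.005,-0.012,0.031],[0.6,0,0]],[[0.005,-0.012,0.031],[0.6,0,0]]]' | egrep 'pos|ft|rot';python3 - <<'E'
from h import *
rel([.5188,-.2049,.0064],-95.7)
cv2.imwrite("pics/s16.png",cv2.resize(get_image("scene")[150:230,190:350],None,fx=5,fy=5,interpolation=cv2.INTER_CUBIC)); cv2.imwrite("pics/t16.png",cv2.resize(get_image("top")[190:260,220:360],None,fx=5,fy=5,interpolation=cv2.INTER_CUBIC))
E
```

```text
ee_pos: [0.519, -0.2048, 0.0107]
eef_rot: [2.11, -2.327, 0.003]
ft_force: [0.7, -0.1, -2.0]
t 24.85 pos [ 0.519  -0.2048  0.0107] yawx -95.62 J6 -0.01 F [ 0.7 -0.1 -2. ] w 0.0163
shift [0.0002 0.0002 0.0043] turn [-0.06 -0.07  0.08]
```

View pics/s16.png

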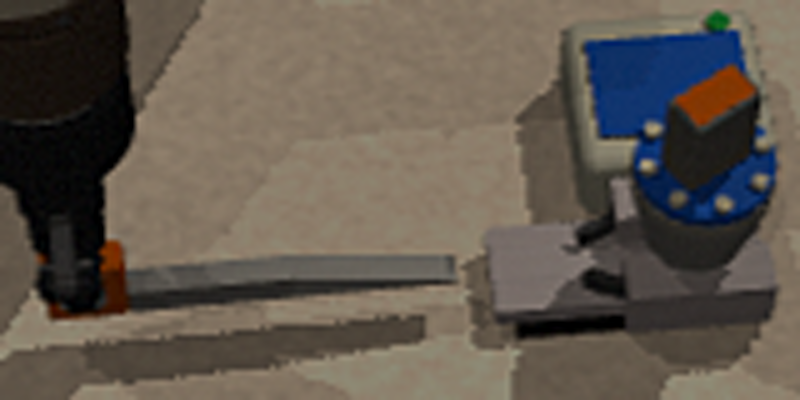

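View pics/t16.png

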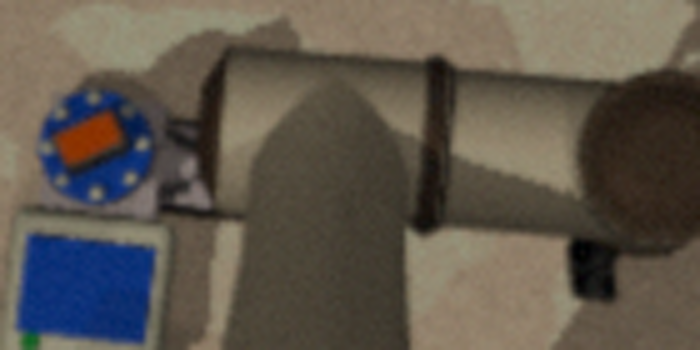

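```bash
python3 - <<'E'
from h import *
f=lambda x,y,z:hit("scene",190+x/5,150+y/5,z)
for n,p in (("tip+x",(455,279,.0303)),("tip-x",(453,257,.0303)),("tipbot",(455,284,.0253)),("apr-x",(488,229,.018)),("apr+x",(498,309,.018)),("blade+x at",(285,282,.0253+.017))): print(n,f(*p).round(4))
print("apron mid w1 .5364,-.0047")
E
```

```text
tip+x [ 0.5472 -0.0255  0.0303]
tip-x [ 0.5345 -0.0237  0.0303]
tipbot [ 0.5469 -0.0254  0.0253]
apr-x [ 0.5141 -0.0011  0.018 ]
apr+x [ 0.561  -0.0068  0.018 ]
blade+x at [ 0.5392 -0.108   0.0423]
apron mid w1 .5364,-.0047
```

```bash
python3 - <<'E'
import cv2
t=cv2.imread("pics/s16.png")[200:340,20:540]; t=cv2.convertScaleAbs(t,alpha=1.8,beta=10)
cv2.imwrite("pics/s16a.png",cv2.resize(t,None,fx=1.5,fy=1.5))
from h import *
f=lambda x,y,z:hit("scene",190+x/5,150+y/5,z)
for p in ((135,309,.0253),(290,296,.0253),(455,284,.0253)): print(f(*p).round(4))
E
```

```text
[ 0.5285 -0.1811  0.0253]
[ 0.5369 -0.1059  0.0253]
[ 0.5469 -0.0254  0.0253]
```

View pics/s16a.png

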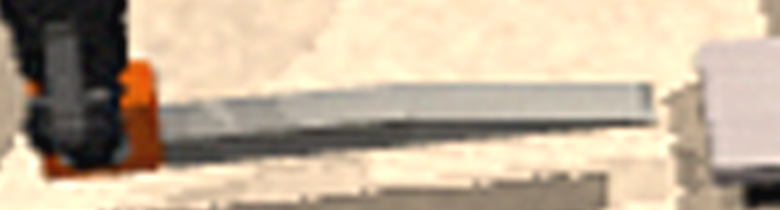

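```bash
python3 -m inch '[[[-0.01,0.0015,0],[0,0,0]],[[-0.025,0.002,0],[0,0,0]],[[-0.038,0.002,0],[0,0,0]],[[-0.045,0.002,0.001],[0,0,0]],[[-0.045,0.002,0.001],[0,0,0]],[[-0.045,0.002,0.001],[0,0,0]]]' | egrep 'pos|ft|rot';python3 - <<'E'
from h import *
rel([.5188,-.2049,.0064],-95.7)
t=get_image("scene")[165:225,230:350]; t=cv2.convertScaleAbs(t,alpha=1.6,beta=10);cv2.imwrite("pics/s17.png",cv2.resize(t,None,fx=6.5,fy=6.5,interpolation=cv2.INTER_CUBIC))
E
```

```text
ee_pos: [0.5221, -0.1592, 0.0104]
eef_rot: [-2.111, 2.325, -0.005]
ft_force: [0.3, 0.0, -1.5]
t 25.45 pos [ 0.5221 -0.1592  0.0104] yawx -95.53 J6 -0.1 F [ 0.3  0.  -1.5] w 0.0168
shift [ 0.0458 -0.0011  0.0041] turn [-0.16 -0.07  0.17]
```

View pics/s17.png

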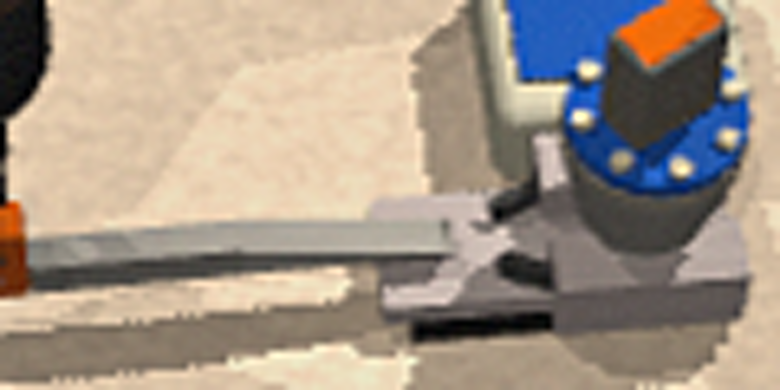

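```bash
python3 - <<'E'
import cv2
t=cv2.imread("pics/w5.png")[70:165,235:325]; t=cv2.convertScaleAbs(t,alpha=2,beta=10)
cv2.imwrite("pics/w5b.png",cv2.resize(t,None,fx=6.2,fy=6.2,interpolation=cv2.INTER_CUBIC))
E
```

```text
(no output)
```

View pics/w5b.png

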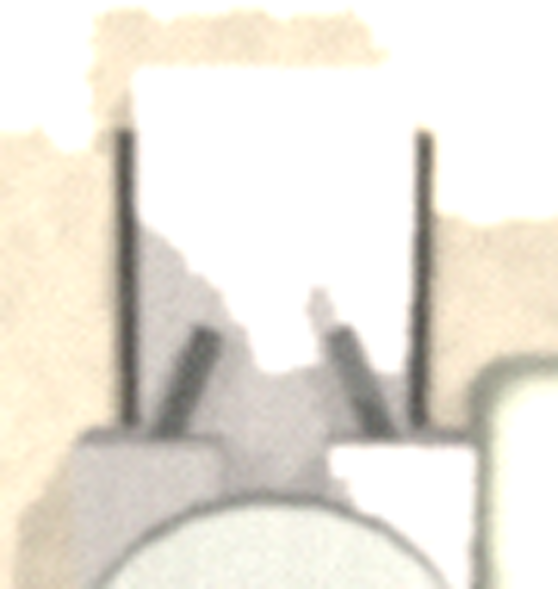

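```bash
python3 -m inch '[[[0,0,0.002],[0,0,0]],[[0,0,0.004],[0,0,0]],[[0,0,0.004],[0,0,0]],[[0,0,0.004],[0,0,0]]]' | egrep 'pos|ft'; python3 -m inch '[[[0,0,0.001],[0,0,0]],[[0,0,0.002],[0,0,0]],[[0,0,0.002],[0,0,0]]]' | egrep 'pos|ft'
```

```text
ee_pos: [0.5218, -0.16, 0.0061]
ft_force: [-0.3, 1.0, -2.1]
ee_pos: [0.5216, -0.1601, 0.0038]
ft_force: [-0.1, -0.5, -2.0]
```

```bash
for i in 1 2; do python3 -m inch '[[[-0.004,0,0],[0,0,0]],[[-0.008,0,0],[0,0,0]],[[-0.012,0,0],[0,0,0]],[[-0.015,0,0],[0,0,0]],[[-0.015,0,0],[0,0,0]]]' | egrep 'pos|ft'; done; python3 - <<'E'
from h import *
t=get_image("scene")[165:225,230:350]; t=cv2.convertScaleAbs(t,alpha=1.6,beta=10);cv2.imwrite("pics/s18.png",cv2.resize(t,None,fx=6.5,fy=6.5,interpolation=cv2.INTER_CUBIC))
E
```

```text
ee_pos: [0.5232, -0.1445, 0.0039]
ft_force: [-0.4, 0.3, -3.2]
ee_pos: [0.5248, -0.1289, 0.0039]
ft_force: [0.4, -0.2, -2.3]
```

View pics/s18.png

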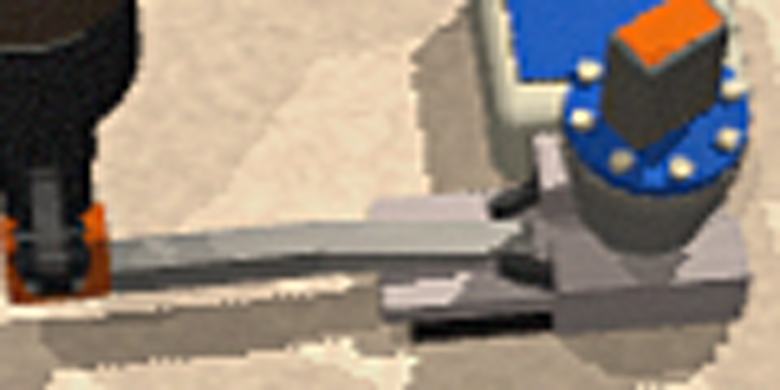

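```bash
for i in 1 2 3; do python3 -m inch '[[[-0.004,0,0],[0,0,0]],[[-0.008,0,0],[0,0,0]],[[-0.011,0,0],[0,0,0]],[[-0.011,0,0],[0,0,0]]]' | egrep 'pos|ft'; done; python3 - <<'E'
from h import *
t=get_image("scene")[165:225,230:350]; t=cv2.convertScaleAbs(t,alpha=1.6,beta=10);cv2.imwrite("pics/s19.png",cv2.resize(t,None,fx=6.5,fy=6.5,interpolation=cv2.INTER_CUBIC))
E
```

```text
ee_pos: [0.526, -0.1176, 0.0039]
ft_force: [0.1, -0.3, -2.8]
ee_pos: [0.5271, -0.1061, 0.0039]
ft_force: [-0.3, 0.5, -2.4]
ee_pos: [0.5283, -0.0946, 0.004]
ft_force: [0.0, -0.0, -1.3]
```

View pics/s19.png

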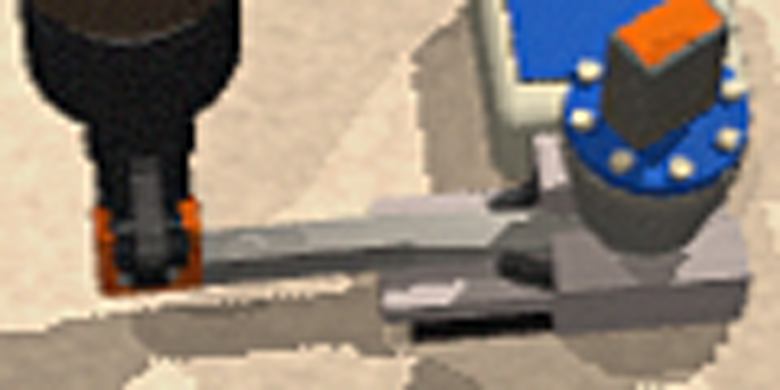

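```bash
python3 -m inch '[[[-0.001,0,0.001],[0,0,0]],[[-0.006,0,0.001],[0,0,0]],[[-0.012,0,0.001],[0,0,0]],[[-0.016,0,0.001],[0,0,0]],[[-0.016,0,0.001],[0,0,0]]]' | egrep 'pos|ft|wid'; python3 -m inch '[[[-0.004,0,0],[0,0,0]],[[-0.008,0,0],[0,0,0]],[[-0.012,0,0],[0,0,0]],[[-0.016,0,0],[0,0,0]],[[-0.016,0,0],[0,0,0]]]' | egrep 'pos|ft|wid'
```

```text
ee_pos: [0.5301, -0.078, 0.003]
ft_force: [0.3, -0.5, -0.9]
gripper_width: 0.0167
ee_pos: [0.5318, -0.0613, 0.0031]
ft_force: [0.5, -0.1, -2.4]
gripper_width: 0.0166
```

```bash
for i in 1 2; do python3 -m inch '[[[-0.004,0,0],[0,0,0]],[[-0.008,0,0],[0,0,0]],[[-0.012,0,0],[0,0,0]],[[-0.012,0,0],[0,0,0]]]' | egrep 'pos|ft|wid'; done
```

```text
ee_pos: [0.5321, -0.0502, 0.0031]
ft_force: [-0.6, -4.3, 0.4]
gripper_width: 0.0165
ee_pos: [0.5319, -0.0405, 0.0031]
ft_force: [-1.0, -6.3, -0.2]
gripper_width: 0.0169
```

```bash
for i in 1 2; do python3 -m inch '[[[-0.004,0,0],[0,0,0]],[[-0.008,0,0],[0,0,0]],[[-0.012,0,0],[0,0,0]],[[-0.013,0,0],[0,0,0]]]' | egrep 'pos|rot|ft|wid'; done;  python3 - <<'E'
from h import *
t=get_image("scene")[150:230,220:360]; t=cv2.convertScaleAbs(t,alpha=1.6,beta=10);cv2.imwrite("pics/s20.png",cv2.resize(t,None,fx=5.5,fy=5.5,interpolation=cv2.INTER_CUBIC))
rel([.54,0,0],-95.7)
E
```

```text
ee_pos: [0.5328, -0.0287, 0.0031]
eef_rot: [2.108, -2.32, 0.004]
ft_force: [0.1, -3.9, -0.4]
gripper_width: 0.0165
ee_pos: [0.5343, -0.0153, 0.0031]
eef_rot: [2.109, -2.321, 0.004]
ft_force: [-0.2, -2.6, -1.5]
gripper_width: 0.0168
t 30.23 pos [ 0.5343 -0.0151  0.0031] yawx -95.46 J6 -0.38 F [ 1.  -0.4 -1. ] w 0.0163
shift [-0.0156 -0.0042  0.003 ] turn [ 0.11 -0.35  0.24]
```

View pics/s20.png

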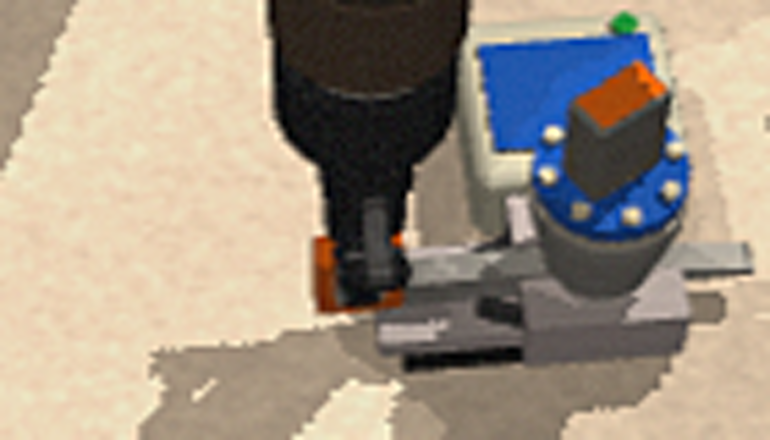

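```bash
python3 -m inch '[[[-0.004,0,0],[0,0,0]],[[-0.008,0,0],[0,0,0]],[[-0.012,0,0],[0,0,0]],[[-0.016,0,0],[0,0,0]],[[-0.0175,0,0],[0,0,0]],[[-0.0175,0,0],[0,0,0]]]' | egrep 'pos|rot|ft|wid';  python3 - <<'E'
from h import *
t=get_image("scene")[150:230,220:360]; t=cv2.convertScaleAbs(t,alpha=1.6,beta=10);cv2.imwrite("pics/s21.png",cv2.resize(t,None,fx=5.5,fy=5.5,interpolation=cv2.INTER_CUBIC))
shot("w21")
E
```

```text
ee_pos: [0.5364, 0.0033, 0.0031]
eef_rot: [2.111, -2.32, 0.005]
ft_force: [-0.5, 0.9, -0.2]
gripper_width: 0.0164
```

View pics/s21.png

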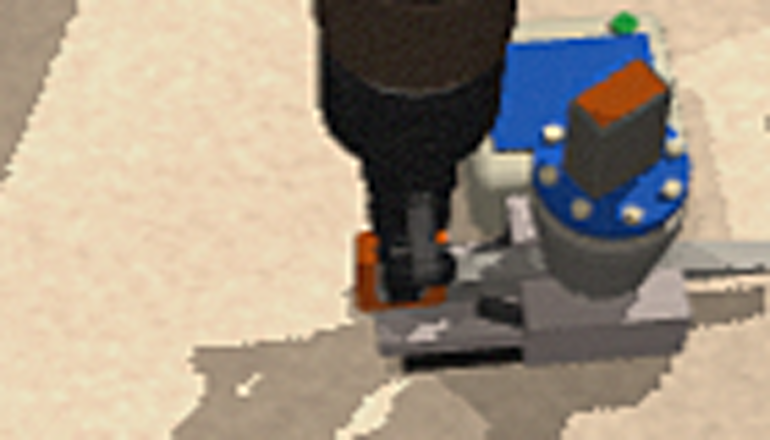

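View pics/w21.png

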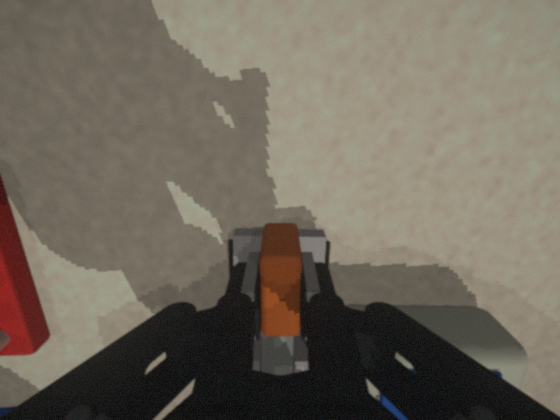

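```bash
python3 - <<'E'
from h import *
def up(n,ox,oy,k,k2=8,conv=False):
    im=cv2.imread(n); h,w=im.shape[:2]; return cv2.resize(im,(int(w/k*k2),int(h/k*k2)),interpolation=cv2.INTER_AREA if k2<k else cv2.INTER_CUBIC)
k=8
a=up("pics/s7.png",280,130,6)
cur=get_image("scene"); cv2.imwrite("pics/scene21.png",cur)
b=cv2.resize(cur[130:230,280:380],None,fx=k,fy=k,interpolation=cv2.INTER_CUBIC)
# head-only template in crop px /6: x 215..395,y195..345 -> real
x0,x1,y0,y1=int(240/6*k),int(375/6*k),int(195/6*k),int(350/6*k)
r=cv2.matchTemplate(b[y0-60:y1+60,x0-40:x1+40],a[y0:y1,x0:x1],cv2.TM_CCOEFF_NORMED); _,m,_,l=cv2.minMaxLoc(r); print(m,"shift px",(l[0]-40)/k,(l[1]-60)/k)
for dz in (.005,.008,.01): print(dz,proj("scene",[.547,.0935,.12+dz])-proj("scene",[.547,.0935,.12]))
# control: casing/drive
x0,x1,y0,y1=[int(v/6*k) for v in (210,390,430,510)]
r=cv2.matchTemplate(b[y0-60:y1+60,x0-40:x1+40],a[y0:y1,x0:x1],cv2.TM_CCOEFF_NORMED); _,m,_,l=cv2.minMaxLoc(r); print("base",m,(l[0]-40)/k,(l[1]-60)/k)
E
```

```text
0.9406484961509705 shift px 0.0 -2.0
0.005 [ 0.2043681  -1.26152247]
0.008 [ 0.32767667 -2.0226811 ]
0.01 [ 0.41017095 -2.53190141]
base 0.959264874458313 0.0 0.0
```

The head rose 2.0 px, which is 8 mm, while the base stayed put. Next I'll check the tip position, release and retreat upward.

```bash
python3 -m inch '[[[0,0,0],[0,0,0]],[[0,0,0],[0,0,0]],[[0,0,0],[0,0,0]],[[0,0,0],[0,0,0]],[[0,0,0],[0,0,0]],[[0,0,0],[0,0,0]],[[0,0,0],[0,0,0]]]' 0.06 | egrep 'pos|ft|wid'; python3 -m inch '[[[0,0,-0.005],[0,0,0]],[[0,0,-0.02],[0,0,0]],[[0.005,0,-0.045],[0,0,0]],[[0.02,0,-0.075],[0,0,0]],[[0.04,0,-0.105],[0,0,0]],[[0.07,0,-0.13],[0,0,0]],[[0.1,0,-0.14],[0,0,0]],[[0.12,0,-0.14],[0,0,0]],[[0.12,0,-0.14],[0,0,0]]]' | egrep 'pos|ft|wid'; python3 - <<'E'
from h import *
shot("w22");t=get_image("scene");cv2.imwrite("pics/scene22.png",t); t=t[140:230,260:370]; t=cv2.convertScaleAbs(t,alpha=1.6,beta=10);cv2.imwrite("pics/s22.png",cv2.resize(t,None,fx=6.5,fy=6.5,interpolation=cv2.INTER_CUBIC))
E
```

```text
ee_pos: [0.5363, 0.0028, 0.0031]
ft_force: [0.2, 0.6, 0.2]
gripper_width: 0.0601
ee_pos: [0.525, -0.1186, 0.1454]
ft_force: [0.9, -0.1, -0.8]
gripper_width: 0.0599
```

View pics/s22.png

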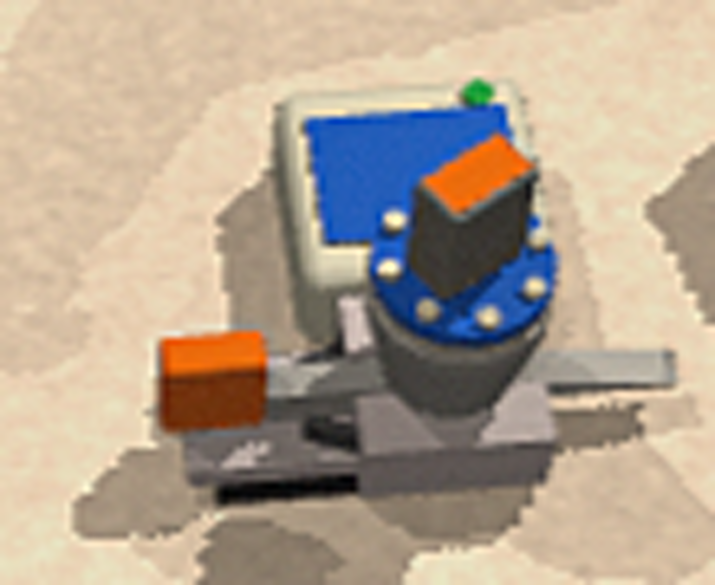

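View pics/w22.png

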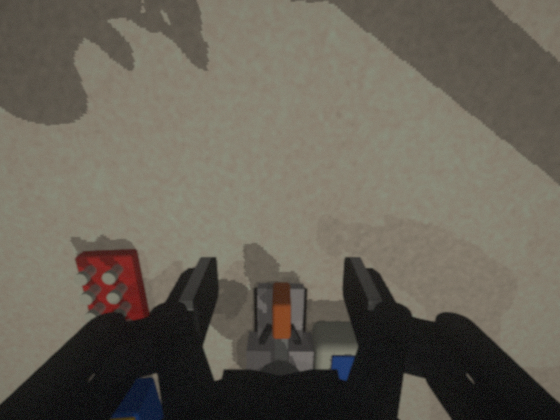

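```bash
python3 - <<'E'
from h import *
p=hit("scene",260+672/6.5,140+384/6.5,.018); q=hit("scene",260+672/6.5,140+366/6.5,.0215)
print(p,q); u=np.array([.0993,.995,0])
for r in ([.547,.0925,0],[.5508,.0936,0]): print((q-np.array(r))@u)
k=8;im=cv2.imread("pics/s7.png");h,w=im.shape[:2];a=cv2.resize(im,(800,800));b=cv2.resize(cv2.imread("pics/scene22.png")[130:230,280:380],None,fx=k,fy=k,interpolation=cv2.INTER_CUBIC)
x0,x1,y0,y1=320,500,260,466
r=cv2.matchTemplate(b[y0-60:y1+60,x0-40:x1+40],a[y0:y1,x0:x1],cv2.TM_CCOEFF_NORMED); _,m,_,l=cv2.minMaxLoc(r); print(m,(l[0]-40)/k,(l[1]-60)/k)
s=telemetry.read_state();print(s["t"],s["joint_vel"].round(3))
E
```

```text
[0.56306739 0.18156114 0.018     ] [0.55724284 0.18283839 0.0215    ]
0.09090381260197145
0.08943197260197144
0.9839000105857849 0.25 -2.125
32.3167 [ 0.029  0.013 -0.006 -0.     0.002 -0.001]
```

```bash
python3 -m inch '[[[0,0,0],[0,0,0]],[[0,0,0],[0,0,0]],[[0,0,0],[0,0,0]],[[0,0,0],[0,0,0]]]' | egrep 'pos|ft'; python3 -c "
from plant import sign_off; print(sign_off())"
```

```text
ee_pos: [0.5248, -0.1157, 0.1437]
ft_force: [0.2, 1.1, 0.3]
the job is handed in; nothing more can be done
None
```

The head was seated home in the spindle and let go. It was then driven loose with the larger orange-ended wedge, and both were left in place. I handed in at about 32.7 s; no verdict came back.

**Seating:** The taper touched at a reported z of 0.118. With ±30° twisting it came down about 5 mm. The highest upward force I read was 12 N, which makes a push of about 16 N with the head's weight. That would sink the spindle about 1 mm, but I did not measure it directly. The flange looked flush on the rim after release; the cameras cannot resolve 1.5 mm, so "home" rests on the heights and forces.

**Release:** The wedge went into the slot with almost no side force, and the push readings peaked near 6 N.

**Last checks:**
- **Head:** it stood about 2.1 px higher in the scene picture than at home, which is roughly 8 mm, and looked upright on the axis.
- **Wedge:** its tip was about 88–91 mm past the axis.
- **Gripper:** it was open and clear, with only noise in the force readings.

**What disagreed or failed:**
- **First wedge grasp:** it closed above the block. The finger tips sit about 31 mm farther back than the reported tool point implies. I found this by pressing down on the block top (about 15 N), then gripped lower.
- **Head grip:** for the same reason, the head was held only by the top few millimetres of its grip. It did not slip.
- **Guides:** the wrist picture shows them narrowing outward instead of flaring, but the wedge passed between them freely.

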